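# Empty the clearing tray into the waste bin and put it back on its stand

### The arm

A 6-joint arm with a two-finger parallel gripper is mounted at the origin on the work surface. World frame = base frame: x ahead of the robot, y to its left, z up, the work surface at z = 0. Lengths are in m, angles in degrees, forces in N, time in s.
With the tool pointing down it reaches from about 0.275 to 0.85 m from the base axis. Payload 19 kg.
Tool frame: the origin (TCP) lies midway between the tips of the shut fingers; the grasp point (between the pads) lies 19 mm behind it (arm.tcp_to_grasp is the distance from the TCP to the grasp point, in m); y points along the fingers, x is the direction in which the jaws open and shut, and the axes are right-handed (so a half turn about y gives the same grasp; the last joint's range is limited). The gripper opens to 85 mm and grips with 20 to 120 N. Pads are 22 mm wide; open, the fingers measure 114 mm over their backs; the gripper's body (76 mm by 85 mm) begins 54 mm behind the grasp point. The pads swing forward as they close: fully open they stand 13 mm farther back than shut.
Start: joints at [65.031, 8.623, 82.357, -0, 89.026, -7.678], TCP at [0.171, 0.549, 0.231] pointing down, gripper open.
Joint ranges: [-160.23, 160.23], [-39.13, 120.54], [6.94, 153.29], [-79.49, 259.48], [9.18, 160.14], [-161.06, 161.06]. Speed limits (degrees/s): [108.29, 108.29, 127.2, 172.46, 172.46, 172.46].

### API

Orientations are given as [roll, pitch, yaw] about the fixed x, y, z axes, in that order (R = Rz(yaw) Ry(pitch) Rx(roll)).
In Python, from station import arm gives the robot as it stands.
- The arm moves only by the tool drive_tool, never from a script. Its argument "targets" is a list of rows, each a list of 3 entries, a list of its own where there are three numbers: the opening in per cent of the stroke, from 0 (shut) to 100 (fully open), then the shift along the tool's x, y, z in m, then the turn about the tool's y in rad. In form: [[gripper, [tx, ty, tz], spin], ...]. A call has exactly 8 rows; each row shifts and turns the commanded pose from where the row before left it, along the tool's axes as they then stand; what a row does not reach is not made up. A row lasts 1/10 s, in which the tool goes at most 50 mm and 8.59 degrees, less where a joint would pass 70% of its speed; a pose out of reach is approached as far as the arm can. A call with a gripper value outside its range is refused whole. The fingers move at their own pace and stop on an object; the grip force is fixed at half the most. Time passes only in rows, so rows that do not move let the fingers close, or fill a call up. It gives the time, the measured TCP pose, the force and the opening at its end, in the units of the state.
- arm.state(): the state, without advancing time (a new reading comes with each control period).
- arm.capture(name): name is "scene" or "top" or "wrist"; returns the picture (400x640x3 uint8, red, green, blue); there is no depth.
- arm.camera_model(name): a dict with "fx", "fy", "cx", "cy" (pixels), "T" (4x4, takes a point from camera to world coordinates). Camera axes: x right, y down, z forward; pixel columns grow to the right and rows downward; lengths in m; the calibration is good to about 2 mm. A picture is of the moment at which its call begins: read the wrist's pose just before it. camera_model takes no time and is no camera call; for the wrist camera it gives the pose at the moment of the call.
- arm.job_done(): hands the job in, once; it reports no verdict.
The state is a dict: "time": time; "qpos": joint angles; "qvel": joint speeds; "effort": joint torques, N m; "tool_pos": TCP position; "tcp_rot": TCP orientation; "force": force on the tool from outside, world axes, zero at the start; "torque": the same for the moment, N m; "opening": finger opening in m.
Only numpy, scipy, OpenCV 4.12 (cv2) and the standard library are available. Lean on these libraries where they do the work, as an engineer would, in place of code of your own. Each camera call takes 0.05 s, during which the arm holds its last target.

### The job

Pick up the wooden tray by its handle and tip the used soap cartons and miniature bottles out of it, all four into the steel waste bin, without picking the pieces up in the gripper. Then seat the empty tray level on its stand, lip away from the back rail, both pegs up through the drain holes and the tray fully down, and let go. Leave the pump bottle, the jars and the tumbler where they stand.

Things in the scene. Friction and masses are not known exactly. Their poses are not given: they have to be found in the camera images.
- tray: loose wooden tray, 190 (x) x 128 x 123 mm high over its handle, 0.3 kg. Origin: centre of underside. Walls at both sides and at +x, 46 mm high, 6 to 8 thick; floor 8 mm; the -x end is open, its last 35 mm of floor rising 5 mm to a lip. A bridge handle crosses at x = +20 mm, 77 mm clear above the floor: pieces slide out under it. Two round drain holes, 20 mm, at x = -32.5 and +67.5 mm, y = 0
- tray_handle (a point): middle of the tray's bridge handle, 103 mm above the tray's underside. The handle is a flat bar 12 mm thick and 34 mm tall, free over 108 mm across the tray (y), its top canted back by 0.5 rad (29 degrees) towards the back wall (+x): the unit vector up along its flat faces is (0.479, 0, 0.878) in the tray's frame, their normal (0.878, 0, -0.479)
- tray_lip (a point): middle of the tray's pouring lip at its open -x end, 95 mm ahead of the tray's middle, 12 mm above the underside
- tray_hole_front (a point): centre of the drain hole nearer the lip, at the underside of the tray's floor
- tray_hole_back (a point): centre of the drain hole nearer the back wall, at the underside of the tray's floor
- bin: fixed open square steel waste bin, 180 x 180 x 120 mm high outside, walls and floor 5 mm. Origin at the centre of its underside
- stand: fixed grey plinth 210 (x from -97 to +113 mm) x 130 x 22 mm high; back rail at its +x end, 10 mm thick, top at 45 mm, inner face at x = +103. Two steel pegs 14 mm across, 17 mm above the plinth, top 8 mm tapered, at x = -32.5 and +67.5 mm, y = 0. Origin: centre of underside. The tray belongs on it with axes parallel, back wall by the rail, pegs through its holes, underside flat on the plinth
- stand_peg_front (a point): centre of the foot of the peg farther from the back rail, at the plinth's top
- stand_peg_back (a point): centre of the foot of the peg nearer the back rail, at the plinth's top
- carton1: small used soap carton, cardboard with a gilt band, 62 x 42 x 28 mm, 40 g. Origin at the centre of its underside (as built, lying flat), x along its length. Starts lying flat on the tray's floor, at any of four spots
- carton2: small used soap carton, cardboard with a gilt band, 62 x 42 x 28 mm, 40 g. Origin at the centre of its underside (as built, lying flat), x along its length. Starts lying flat on the tray's floor, at any of four spots
- flask1: used square miniature bottle lying down, amber with a gilt cap, 64 x 36 x 28 mm, 50 g. Origin at the centre of its underside (as built, lying flat), x along its length. Starts lying flat on the tray's floor, at any of four spots
- flask2: used square miniature bottle lying down, amber with a gilt cap, 64 x 36 x 28 mm, 50 g. Origin at the centre of its underside (as built, lying flat), x along its length. Starts lying flat on the tray's floor, at any of four spots
- pump: white soap pump bottle, 62 mm across, 190 mm tall with its brass spout reaching 39 mm to its -x, 0.5 kg. Loose bystander, to be left where it stands. Origin at the centre of its foot.
- jar1: low glass jar with brass lid, 72 mm across, 78 mm tall, 0.35 kg. Loose bystander, to be left where it stands. Origin at the centre of its foot.
- jar2: a second jar, the same: 72 mm across, 78 mm tall. Loose bystander, to be left where it stands. Origin at the centre of its foot.
- tumbler: white ceramic tumbler, 72 mm across at the mouth, 100 mm tall, 0.25 kg. Loose bystander, to be left where it stands. Origin at the centre of its foot.
There are look-alikes about, which are no part of the job. Several things have the shape of the stand; the one meant has the colours described above.

How it is judged:
By the outcome, as a careful person would: the job done as asked, in the order asked, and still so for the second after the job is handed in, with the robot touching nothing.
It also fails if it takes over 58 s, if anything falls off the work surface, if the arm or the gripper's body presses on something with over 40 N, if the wrist force passes 120 N, or if a joint passes its speed limit or range.

## Working session

There is one attempt and no reset: what is moved stays moved. The work goes in short steps, Python scripts to look and compute and a tool call to move; the robot and the scene stay as the last step left them, time stands still between calls to the robot, and variables do not carry over. Pictures are saved under pics/ and viewed, and the job is handed in when it is done.

Besides the shell and the picture viewer there is one more tool, called after "Call:" by a JSON object that holds its "op" and its "data", one argument or row to a line. drive_tool: Moves the arm, as the interface text tells. Its arguments: {"type":"object","properties":{"targets":{"type":"array"}},"required":["targets"]}

```bash
ls; mkdir -p pics
python3 - <<'E'
from station import arm
import cv2,numpy as np
print(arm.state())
for n in ["scene","top","wrist"]:
    m=arm.camera_model(n);print(n,m)
    im=arm.capture(n);cv2.imwrite(f"pics/{n}0.png",im[:,:,::-1])
E
```

```text
pics
{'time': 0.0, 'qpos': array([ 6.50321009e+01,  8.65047823e+00,  8.23919715e+01, -1.33353914e-05,
        8.90260208e+01, -7.67865488e+00]), 'qvel': array([-0.03434478, -0.03100871,  0.01621232, -0.04809153,  0.07108547,
        0.04614195]), 'effort': array([-1.40103370e-03, -7.13060975e+01, -5.70847678e+01, -2.72433163e-04,
        9.11561394e-03,  7.39141160e-05]), 'tool_pos': array([0.17081417, 0.54879138, 0.23068914]), 'tcp_rot': array([-8.99908644e+01,  6.78583161e-02,  7.27107614e+01]), 'force': array([-0.38429166, -0.19539801, -0.02251124]), 'torque': array([-0.00130465, -0.01954952, -0.01077571]), 'opening': 0.08530174031815832}
scene {'fx': 388.58338803665856, 'fy': 388.58338803665856, 'cx': 323.91052808739926, 'cy': 193.62397193055267, 'T': array([[ 0.74563039,  0.47318194, -0.46918458,  1.00015479],
       [ 0.66628894, -0.53967977,  0.51459187, -0.54161672],
       [-0.00971385, -0.69630784, -0.71767753,  0.91295427],
       [ 0.        ,  0.        ,  0.        ,  1.        ]])}
top {'fx': 404.703713805842, 'fy': 404.703713805842, 'cx': 312.50330794280245, 'cy': 194.27073819269333, 'T': array([[-1.32205654e-03, -9.84966578e-01,  1.72739953e-01,
         2.13337283e-01],
       [-9.99803020e-01,  4.72276360e-03,  1.92773479e-02,
         5.36617179e-02],
       [-1.98033534e-02, -1.72680441e-01, -9.84778804e-01,
         1.47302048e+00],
       [ 0.00000000e+00,  0.00000000e+00,  0.00000000e+00,
         1.00000000e+00]])}
wrist {'fx': 309.77064439325176, 'fy': 309.77064439325176, 'cx': 316.6606339381549, 'cy': 200.63929951502442, 'T': array([[ 0.29743158,  0.91038617,  0.2876308 ,  0.09723339],
       [ 0.95474186, -0.28312107, -0.09116158,  0.57151361],
       [-0.0015579 ,  0.3017275 , -0.95339293,  0.37261926],
       [ 0.        ,  0.        ,  0.        ,  1.        ]])}
```

View pics/scene0.png

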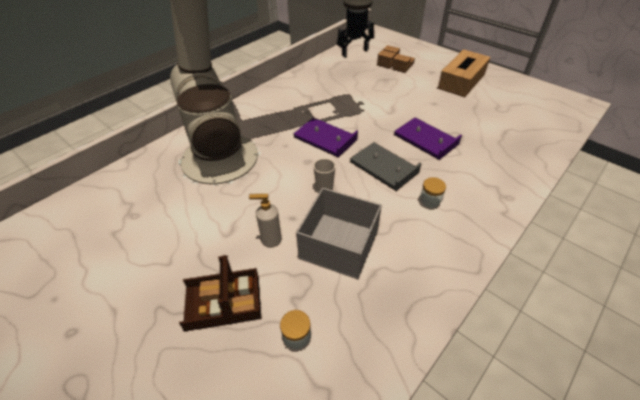

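View pics/top0.png

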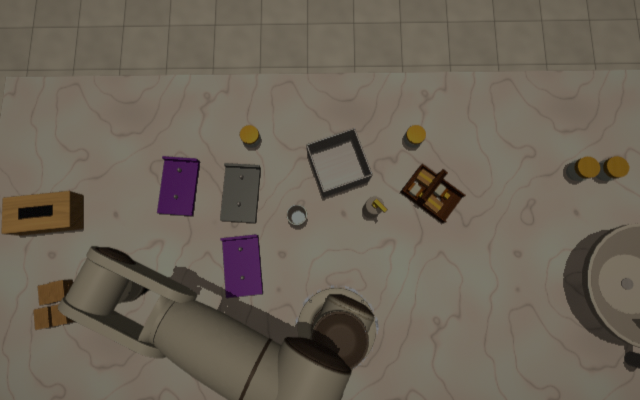

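View pics/wrist0.png

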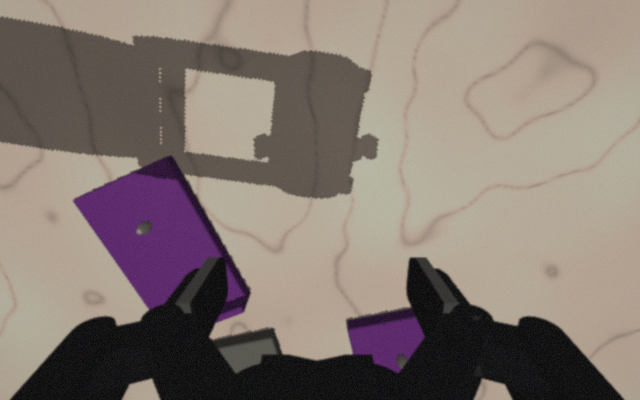

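The scene view shows the tray at (222,298), bin at (340,232), grey stand at (386,165) between purple look-alikes, and the jars at (433,190) and (295,326). The pump is at (268,222) and the tumbler at (324,175). Next I'll enlarge the views.

```bash
cat > h.py <<'E'
import numpy as np,cv2
def ray(m,u,v):
    d=np.array([(u-m['cx'])/m['fx'],(v-m['cy'])/m['fy'],1.]);T=np.array(m['T']);return T[:3,3],T[:3,:3]@d
def onz(m,u,v,z):
    o,d=ray(m,u,v);return o+d*(z-o[2])/d[2]
def proj(m,p):
    T=np.array(m['T']);q=T[:3,:3].T@(np.asarray(p,float)-T[:3,3]);return np.array([m['fx']*q[0]/q[2]+m['cx'],m['fy']*q[1]/q[2]+m['cy']])
def tri(m1,p1,m2,p2):
    o1,d1=ray(m1,*p1);o2,d2=ray(m2,*p2)
    A=np.stack([d1,-d2],1);s=np.linalg.lstsq(A,o2-o1,rcond=None)[0]
    a=o1+d1*s[0];b=o2+d2*s[1];return (a+b)/2,np.linalg.norm(a-b)
def crop(im,u0,v0,w,h,k,name):
    c=cv2.resize(im[v0:v0+h,u0:u0+w],None,fx=k,fy=k,interpolation=cv2.INTER_CUBIC)
    for i in range(0,w,10):
        if (u0+i)%10==0: cv2.putText(c,str(u0+i),(i*k,8),0,.3,(0,255,0),1);cv2.line(c,(i*k,10),(i*k,14),(0,255,0),1)
    for i in range(0,h,10):
        cv2.putText(c,str(v0+i),(0,i*k+3),0,.3,(0,255,0),1)
    cv2.imwrite(name,c)
E
python3 - <<'E'
import cv2
from h import *
t=cv2.imread('pics/top0.png');s=cv2.imread('pics/scene0.png')
crop(t,390,150,80,80,7,'pics/a1.png');crop(t,210,150,60,80,7,'pics/a2.png');crop(t,290,120,90,80,7,'pics/a3.png')
crop(s,170,250,100,80,7,'pics/b1.png');crop(s,340,130,100,70,7,'pics/b2.png');crop(s,290,180,100,100,6,'pics/b3.png')
E
```

```text
(no output)
```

View pics/a1.png

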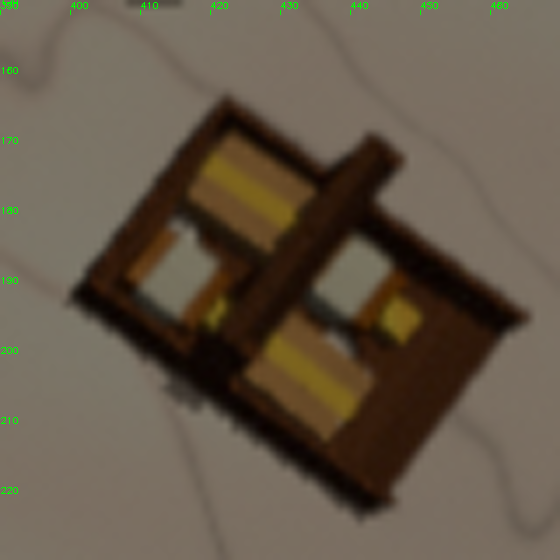

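View pics/a2.png

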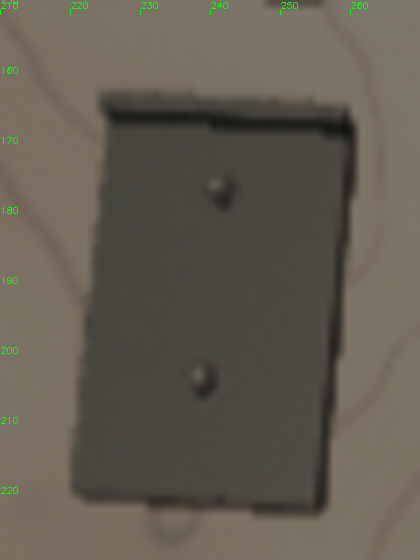

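View pics/a3.png

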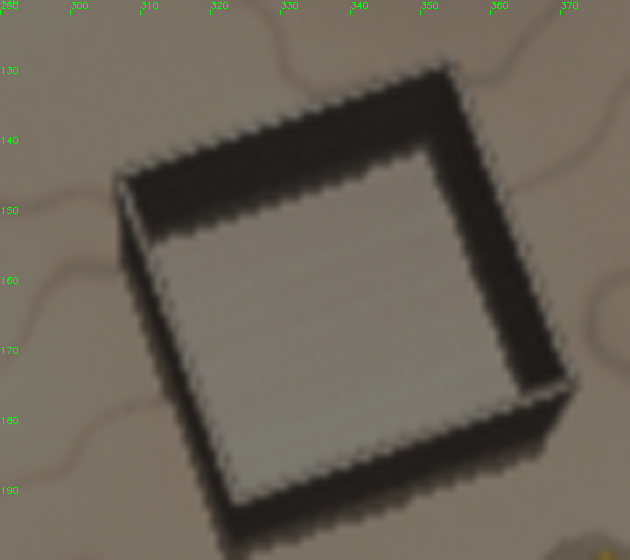

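View pics/b1.png

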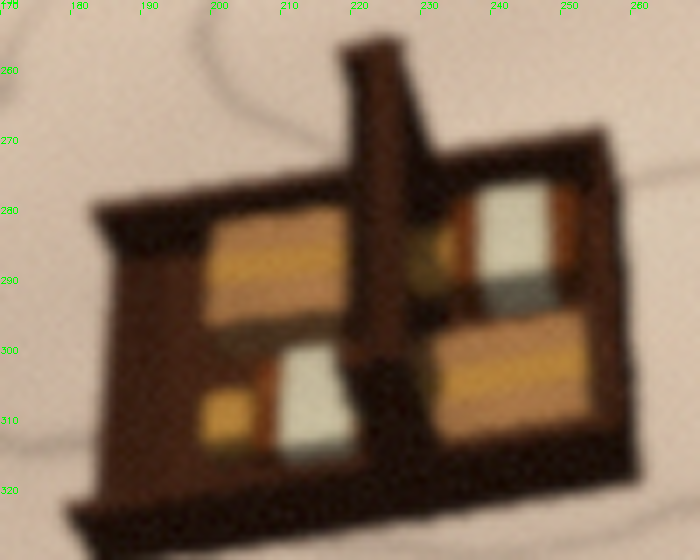

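View pics/b2.png

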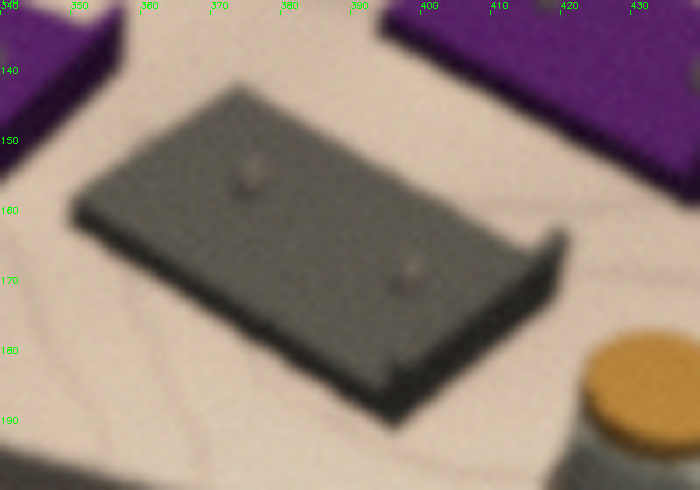

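View pics/b3.png

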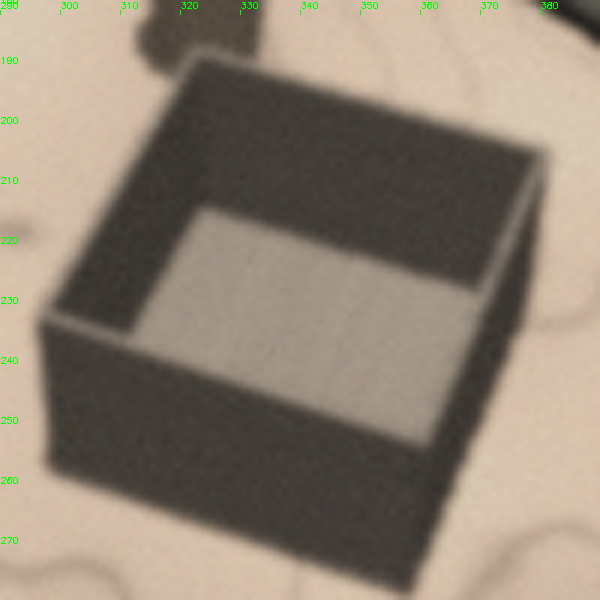

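Top view: the tray's wall corners are (422,164), (401,191), (465,195) and (445,222), with the lip at lower right. The stand's pegs are at (241,177) and (239,204), with the rail at the top. The bin rim corners are (307,145), (353,130), (371,175) and (324,197).

Run:
```python
from station import arm
from h import *
t=arm.camera_model('top');s=arm.camera_model('scene')
f=lambda m,l,z:[print(p,onz(m,*p,z).round(4)) for p in l]
print('tray top');f(t,[(422,164),(401,191.5),(465,195.5),(442.5,223)],.046)
print('tray scene');f(s,[(255,268.5),(260.5,318),(183,280),(180,323)],.046)
print('handle top T');f(t,[(442.5,168.5),(446,172),(443.5,170)],.118)
print('handle S');f(s,[(219,257),(226,256)],.118)
print('pegs T');f(t,[(240.7,176.8),(238.3,203.6)],.039)
print('pegs S');f(s,[(376,153.5),(398.5,167.5)],.036)
print('plinth T');f(t,[(220,221),(256,223)],.022);f(t,[(224,164),(259.5,166.5)],.045)
print('plinth S');f(s,[(374,142.5),(350,158.5)],.022);f(s,[(419,163)],.045)
print('bin T');f(t,[(307,145),(353.3,130),(371.5,175.5),(323.5,198)],.12)
print('bin S');f(s,[(322,188.5),(379.5,205.5),(297,232.5),(361,255)],.12)
print('jar T');f(t,[(249.5,134),(415.7,133.5)],.078); print('pump');f(t,[(374,206)],.15);print('tumb');f(t,[(298,215)],.1)
print('S jar');f(s,[(433,187),(295,325)],.078);f(s,[(325,166)],.1);f(s,[(267,212)],.14)
```

```text
tray top
(422, 164) [ 0.5726 -0.3137  0.046 ]
(401, 191.5) [ 0.4722 -0.2343  0.046 ]
(465, 195.5) [ 0.4566 -0.4601  0.046 ]
(442.5, 223) [ 0.359  -0.3752  0.046 ]
tray scene
(255, 268.5) [ 0.4798 -0.2434  0.046 ]
(260.5, 318) [ 0.5944 -0.3264  0.046 ]
(183, 280) [ 0.3672 -0.3889  0.046 ]
(180, 323) [ 0.4614 -0.4608  0.046 ]
handle top T
(442.5, 168.5) [ 0.5383 -0.3641  0.118 ]
(446, 172) [ 0.5259 -0.3753  0.118 ]
(443.5, 170) [ 0.533  -0.3672  0.118 ]
handle S
(219, 257) [ 0.4309 -0.305   0.118 ]
(226, 256) [ 0.4416 -0.2916  0.118 ]
pegs T
(240.7, 176.8) [0.5307 0.343  0.039 ]
(238.3, 203.6) [0.4321 0.3487 0.039 ]
pegs S
(376, 153.5) [0.4335 0.3523 0.036 ]
(398.5, 167.5) [0.5336 0.3432 0.036 ]
plinth T
(220, 221) [0.3713 0.4167 0.022 ]
(256, 223) [0.3637 0.286  0.022 ]
(224, 164) [0.5775 0.4043 0.045 ]
(259.5, 166.5) [0.5673 0.2743 0.045 ]
plinth S
(374, 142.5) [0.3819 0.4121 0.022 ]
(350, 158.5) [0.3722 0.2851 0.022 ]
(419, 163) [0.5774 0.3981 0.045 ]
bin T
(307, 145) [0.6243 0.099  0.12  ]
(353.3, 130) [ 0.6774 -0.0624  0.12  ]
(371.5, 175.5) [ 0.5147 -0.1213  0.12  ]
(323.5, 198) [0.4377 0.0429 0.12  ]
bin S
(322, 188.5) [0.4639 0.0387 0.12  ]
(379.5, 205.5) [0.6274 0.094  0.12  ]
(297, 232.5) [ 0.5229 -0.1238  0.12  ]
(361, 255) [ 0.6908 -0.0699  0.12  ]
jar T
(249.5, 134) [0.6798 0.3079 0.078 ]
(415.7, 133.5) [ 0.6769 -0.2884  0.078 ]
pump
(374, 206) [ 0.4052 -0.1229  0.15  ]
tumb
(298, 215) [0.3825 0.1302 0.1   ]
S jar
(433, 187) [0.6844 0.2961 0.078 ]
(295, 325) [ 0.6804 -0.2939  0.078 ]
(325, 166) [0.391  0.1334 0.1   ]
(267, 212) [ 0.4265 -0.1377  0.14  ]
```

Call:
{"op": "drive_tool", "data": {
  "targets": [
    [100, [-0.035, 0, -0.015], 0],
    [100, [-0.035, 0, -0.015], 0],
    [100, [-0.035, 0, -0.015], 0],
    [100, [-0.035, 0, -0.015], 0],
    [100, [-0.035, 0, -0.015], 0],
    [100, [-0.035, 0, -0.015], 0],
    [100, [-0.035, 0, -0.015], 0],
    [100, [-0.035, 0, -0.015], 0]
  ]
}}

```text
time: 0.95
tool_pos: [0.2019, 0.2446, 0.2311]
tcp_rot: [-90.0, 0.0, 72.8]
force: [0.9, 0.0, 0.8]
opening: 0.0855
```

```bash
python3 -c "
from station import arm
import numpy as np
np.set_printoptions(suppress=True,precision=3)
s=arm.state();print(s['time'],s['qpos'],s['tool_pos'],s['tcp_rot'])"
```

```text
0.95 [ 36.46  -24.078 110.936  -0.006  93.14  -36.291] [0.202 0.245 0.231] [-90.006   0.002  72.751]
```

Call:
{"op": "drive_tool", "data": {
  "targets": [
    [100, [-0.014, 0, 0.005], 0],
    [100, [-0.014, 0, 0.005], 0],
    [100, [-0.014, 0, 0.005], 0],
    [100, [-0.014, 0, 0.005], 0],
    [100, [-0.014, 0, 0.005], 0],
    [100, [-0.014, 0, 0.005], 0],
    [100, [0, 0, 0], 0],
    [100, [0, 0, 0], 0]
  ]
}}

```text
time: 1.75
tool_pos: [0.1489, 0.1749, 0.2314]
tcp_rot: [-90.0, -0.0, 72.7]
force: [0.0, -0.2, 0.1]
opening: 0.0854
```

```bash
python3 -c "
from station import arm
import numpy as np
np.set_printoptions(suppress=True,precision=3)
s=arm.state();print(s['time'],s['qpos'],s['tool_pos'],s['tcp_rot'])"
```

```text
1.75 [ 30.049 -37.096 117.658   0.001  99.393 -42.626] [0.149 0.175 0.231] [-90.03   -0.034  72.676]
```

Call:
{"op": "drive_tool", "data": {
  "targets": [
    [100, [-0.009, 0, 0.004], 0],
    [100, [-0.009, 0, 0.004], 0],
    [100, [-0.009, 0, 0.004], 0],
    [100, [-0.009, 0, 0.004], 0],
    [100, [-0.009, 0, 0.004], 0],
    [100, [0, 0, 0], 0],
    [100, [0, 0, 0], 0],
    [100, [0, 0, 0], 0]
  ]
}}

```text
time: 2.55
tool_pos: [0.1348, 0.1597, 0.2329]
tcp_rot: [-89.4, 1.3, 72.7]
force: [-0.1, 0.4, 1.0]
opening: 0.0855
```

```bash
python3 -c "
from station import arm
import numpy as np
np.set_printoptions(suppress=True,precision=3)
s=arm.state();print(s['time'],s['qpos'],s['tool_pos'],s['tcp_rot'])"
```

```text
2.55 [ 29.091 -39.062 118.316  -0.511 102.07  -43.723] [0.135 0.16  0.233] [-89.448   1.303  72.72 ]
```

Call:
{"op": "drive_tool", "data": {
  "targets": [
    [100, [-0.01, -0.02, 0.004], 0],
    [100, [-0.01, -0.02, 0.004], 0],
    [100, [-0.01, -0.02, 0.004], 0],
    [100, [-0.01, -0.02, 0.004], 0],
    [100, [-0.01, -0.02, 0.004], 0],
    [100, [-0.01, -0.02, 0.004], 0],
    [100, [0, 0, 0], 0],
    [100, [0, 0, 0], 0]
  ]
}}

```text
time: 3.35
tool_pos: [0.117, 0.1364, 0.3602]
tcp_rot: [-88.9, 2.7, 72.7]
force: [0.8, 0.1, -0.7]
opening: 0.0853
```

```bash
cat > st.py <<'E'
from station import arm
import numpy as np
from scipy.spatial.transform import Rotation as R
np.set_printoptions(suppress=True,precision=3)
s=arm.state();M=R.from_euler('xyz',s['tcp_rot'],degrees=True).as_matrix()
print(s['time'],s['qpos'],s['tool_pos'],s['force'],s['opening']);print(M)
d=M[:,1];print('tilt',np.degrees(np.arccos(-d[2])),'az',np.degrees(np.arctan2(d[1],d[0])))
E
python3 st.py
```

```text
3.35 [ 26.353 -39.069 103.625  -1.306 118.094 -46.929] [0.117 0.136 0.36 ] [ 0.826  0.141 -0.656] 0.08527424754250185
[[ 0.297 -0.033 -0.954]
 [ 0.954 -0.039  0.298]
 [-0.047 -0.999  0.02 ]]
tilt 2.8948757781941756 az -130.18114030478907
```

Call:
{"op": "drive_tool", "data": {
  "targets": [
    [100, [0.03, -0.035, -0.012], 0],
    [100, [0.03, -0.035, -0.012], 0],
    [100, [0.03, -0.035, -0.012], 0],
    [100, [0.03, -0.035, -0.012], 0],
    [100, [-0.044, 0, 0.018], 0],
    [100, [-0.044, 0, 0.018], 0],
    [100, [-0.044, 0, 0.018], 0],
    [100, [-0.044, 0, 0.018], 0]
  ]
}}

```text
time: 4.15
tool_pos: [0.086, 0.0999, 0.5025]
tcp_rot: [-88.8, 2.7, 72.9]
force: [1.7, -2.3, -0.2]
opening: 0.0857
```

```bash
python3 st.py
```

```text
4.15 [ 18.169 -37.348  85.015  -2.169 134.855 -56.187] [0.086 0.1   0.503] [ 1.651 -2.27  -0.164] 0.08574014737745134
[[ 0.294 -0.034 -0.955]
 [ 0.955 -0.039  0.295]
 [-0.048 -0.999  0.021]]
tilt 2.9708279473610153 az -130.64902221111106
```

```bash
cat > kin.py <<'E'
import numpy as np
from scipy.optimize import least_squares
from scipy.spatial.transform import Rotation as R
D=[([65.0321,8.6505,82.392,0,89.026,-7.6787],[.17081,.54879,.23069],[-89.991,.068,72.711]),
([36.46,-24.078,110.936,-.006,93.14,-36.291],[.202,.245,.231],[-90.006,.002,72.751]),
([30.049,-37.096,117.658,.001,99.393,-42.626],[.149,.175,.231],[-90.03,-.034,72.676]),
([29.091,-39.062,118.316,-.511,102.07,-43.723],[.135,.160,.233],[-89.448,1.303,72.72]),
([26.353,-39.069,103.625,-1.306,118.094,-46.929],[.117,.136,.360],[-88.9,2.7,72.7]),
([18.169,-37.348,85.015,-2.169,134.855,-56.187],[.086,.1,.503],[-88.8,2.7,72.9])]
rot=lambda ax,d:R.from_euler(ax,d,degrees=True).as_matrix()
ez=np.array([0,0,1.])
def fk(q,P):
    A1=rot('z',q[0]);A2=A1@rot('y',q[1]);A3=A2@rot('y',q[2]);A4=A3@rot('z',q[3]);A5=A4@rot('y',q[4]);A6=A5@rot('z',q[5])
    p=A1@np.array([P[0],P[1],P[2]])+A2@np.array([0,0,P[3]])+A3@np.array([P[4],0,P[5]])+A5@np.array([P[6],0,P[7]])
    M=A6@rot('z',P[8])@rot('x',-90)   # tool y along approach
    return p,M
def res(P):
    o=[]
    for q,p,e in D:
        a,M=fk(q,P);o+=list((a-p)*1000);o+=list(.3*np.degrees(R.from_matrix(M.T@rot('xyz',e)).as_rotvec()))
    return np.array(o+list((P-P0)*.01))
E
python3 - <<'E'
import kin
from kin import *
best=None
for c in (0,90,180,270):
  for s in (1,-1):
    P0=np.array([.0,.07*s,.35,.4,.0,.35,0,.25,c]);kin.P0=P0
    r=least_squares(res,P0)
    if best is None or r.cost<best.cost: best=r
    print(c,r.cost)
print(best.x.round(4));print(best.fun[:-9].round(2))
np.save('P.npy',best.x)
E
```

```text
0 8747.390400541983
0 8747.39040161883
90 8748.10203561796
90 8748.102036694809
180 8747.681367353569
180 8747.681368430418
270 8747.219552304101
270 8747.21955338095
[2.000000e-03 7.690000e-02 1.725000e-01 4.776000e-01 7.140000e-02
 4.997000e-01 2.100000e-03 3.337000e-01 2.700027e+02]
[-7.000e-02  1.200e-01 -1.800e-01  3.818e+01  0.000e+00 -3.818e+01
 -2.000e-02 -1.700e-01 -4.000e-02  3.818e+01 -0.000e+00 -3.818e+01
  1.100e-01  1.300e-01  2.700e-01  3.818e+01  0.000e+00 -3.818e+01
 -1.500e-01 -2.800e-01 -1.700e-01 -3.818e+01 -0.000e+00  3.818e+01
  0.000e+00  3.400e-01  3.500e-01  3.818e+01 -0.000e+00 -3.817e+01
  4.000e-02 -1.700e-01 -2.300e-01 -3.817e+01 -0.000e+00  3.818e+01]
```

```bash
sed -i "s/rot('x',-90)/rot('x',90)/" kin.py
python3 - <<'E'
import kin
from kin import *
best=None
for c in (0,90,180,270):
    P0=np.array([.0,.07,.2,.45,.05,.5,0,.33,c]);kin.P0=P0
    r=least_squares(res,P0)
    if best is None or r.cost<best.cost: best=r
print(best.cost,best.x.round(4))
np.save('P.npy',best.x)
E
```

```text
0.31648641161322427 [2.00000e-03 7.69000e-02 1.72500e-01 4.77600e-01 7.14000e-02 4.99700e-01
 2.10000e-03 3.33700e-01 1.80001e+02]
```

```bash
cat >> kin.py <<'E'
PP=np.load('P.npy')
lo=np.array([-160.23,-39.13,6.94,-79.49,9.18,-161.06]);hi=np.array([160.23,120.54,153.29,259.48,160.14,161.06])
def ik(p,M,q,w=.56):
    f=lambda x:np.r_[(fk(x,PP)[0]-p),w*R.from_matrix(fk(x,PP)[1]@M.T).as_rotvec()]
    r=least_squares(f,np.clip(q,lo+1e-3,hi-1e-3),bounds=(lo,hi),x_scale=30.)
    return r.x
def row(q,sh,spin,w=.56):
    p,M=fk(q,PP);return ik(p+M@np.array(sh),M@R.from_euler('y',spin).as_matrix(),q,w)
def info(q):
    p,M=fk(q,PP);d=M[:,1]
    return np.round(q,1),p.round(3),'tilt %.1f az %.1f'%(np.degrees(np.arccos(np.clip(-d[2],-1,1))),np.degrees(np.arctan2(d[1],d[0])))
E
python3 - <<'E'
from kin import *
for w in (.2,.4,.56,.8):
    q=np.array([30.049,-37.096,117.658,.001,99.393,-42.626])
    for i in range(5): q=row(q,[-.009,0,.004],0,w)
    print(w,*info(q))
    for i in range(6): q=row(q,[-.01,-.02,.004],0,w)
    print(w,*info(q))
# spin limit sims
print()
for q1 in (-38,):
  for sgn in (1,-1):
   for q23 in ((0,45),(10,50),(20,90)):
    q=np.array([q1,q23[0],q23[1],0,180-sum(q23),sgn*159.]);print(*info(q))
    for s in (.15,-.15):
      x=q.copy()
      for i in range(8): x=row(x,[0,0,0],s,.56)
      print(' ',s,*info(x))
E
```

```text
0.2 [ 29.1 -39.1 118.5  -1.7 104.9 -44. ] [0.123 0.146 0.233] tilt 4.5 az -130.1
0.2 [ 26.5 -39.1 104.   -3.9 122.8 -48.1] [0.097 0.113 0.361] tilt 8.4 az -130.2
0.4 [ 29.1 -39.1 118.4  -0.9 103.1 -43.8] [0.13  0.155 0.233] tilt 2.5 az -129.9
0.4 [ 26.4 -39.1 103.8  -2.3 120.  -47.4] [0.109 0.127 0.36 ] tilt 5.0 az -130.1
0.56 [ 29.1 -39.1 118.4  -0.6 102.3 -43.7] [0.134 0.159 0.233] tilt 1.6 az -129.7
0.56 [ 26.4 -39.1 103.7  -1.5 118.5 -47. ] [0.115 0.134 0.36 ] tilt 3.3 az -130.1
0.8 [ 29.1 -39.1 118.3  -0.3 101.6 -43.7] [0.137 0.162 0.233] tilt 0.9 az -129.3
0.8 [ 26.4 -39.1 103.6  -0.9 117.2 -46.7] [0.12 0.14 0.36] tilt 1.9 az -129.9

[-38.   0.  45.   0. 135. 159.] [ 0.366 -0.188  0.619] tilt 0.0 az 55.0
  0.15 [-82.1  -6.8  49.3  -3.6 137.1 161.1] [ 0.108 -0.324  0.634] tilt 2.5 az -161.7
  -0.15 [-38.   -0.   45.   -0.  135.   90.2] [ 0.366 -0.188  0.619] tilt 0.0 az -115.2
[-38.  10.  50.   0. 120. 159.] [ 0.482 -0.279  0.497] tilt 0.0 az -3.6
  0.15 [-75.6   1.1  61.1   3.1 118.1 161.1] [ 0.21  -0.444  0.487] tilt 2.8 az 20.6
  -0.15 [-38.   10.   50.   -0.  120.   90.2] [ 
[... 372 characters left out ...]
.   -0.   45.    0.  135.  -90.2] [ 0.366 -0.188  0.619] tilt 0.0 az 23.6
  -0.15 [  -5.7   16.9   15.5   14.6  148.4 -161.1] [0.467 0.074 0.682] tilt 7.7 az 96.9
[ -38.   10.   50.    0.  120. -159.] [ 0.482 -0.279  0.497] tilt 0.0 az -16.1
  0.15 [-38.   10.   50.    0.  120.  -90.2] [ 0.482 -0.279  0.497] tilt 0.0 az -24.8
  -0.15 [-5.200e+00  1.430e+01  4.490e+01  1.000e-01  1.209e+02 -1.611e+02] [0.588 0.024 0.496] tilt 0.1 az 100.1
[ -38.   20.   90.    0.   70. -159.] [ 0.527 -0.314  0.05 ] tilt 0.0 az -9.8
  0.15 [-38.   20.   90.   -0.   70.  -90.2] [ 0.527 -0.314  0.05 ] tilt 0.0 az -50.6
  -0.15 [  -6.8   24.4   95.8  -25.2   64.2 -161.1] [ 0.572 -0.12  -0.013] tilt 22.6 az -101.7
```

Run:
```python
from kin import *
q0=np.array([18.169,-37.348,85.015,-2.169,134.855,-56.187])
print(*info(q0))
# first: move down .14 and out .07 along az 51
for dy in (-.0,.003,.006):
    q=q0.copy()
    for i in range(4): q=row(q,[.02,.03,-.008],0,.6)
    print(*info(q))
    for k in range(3):
        for i in range(8): q=row(q,[-.046,dy,.018],0,.6)
        print(dy,*info(q))
```

```text
[ 18.2 -37.3  85.   -2.2 134.9 -56.2] [0.086 0.1   0.503] tilt 3.0 az -130.7
[ 30.3 -34.2  99.5  -1.1 117.5 -43.1] [0.136 0.162 0.378] tilt 3.0 az -130.7
-0.0 [-12.2 -39.1  82.5 -18.4 142.8 -99.1] [0.052 0.003 0.533] tilt 13.3 az -136.2
-0.0 [ -77.3  -21.    62.6  -23.8  128.4 -161.1] [ 0.029 -0.255  0.631] tilt 19.9 az -146.0
-0.0 [ -92.8    3.4   36.8  -21.5  122.4 -161.1] [-0.05  -0.488  0.679] tilt 23.6 az -143.4
[ 30.3 -34.2  99.5  -1.1 117.5 -43.1] [0.136 0.162 0.378] tilt 3.0 az -130.7
0.003 [ -5.3 -39.1  85.7 -17.1 141.4 -90.7] [0.059 0.011 0.511] tilt 14.0 az -136.0
0.003 [ -78.   -23.6   68.2  -23.5  125.2 -161.1] [ 0.022 -0.254  0.602] tilt 20.5 az -146.6
0.003 [ -92.9    1.6   43.8  -22.6  117.5 -161.1] [-0.062 -0.499  0.646] tilt 24.8 az -147.3
[ 30.3 -34.2  99.5  -1.1 117.5 -43.1] [0.136 0.162 0.378] tilt 3.0 az -130.7
0.006 [ -0.  -39.1  89.  -15.8 139.6 -84. ] [0.066 0.018 0.488] tilt 14.7 az -135.8
0.006 [ -78.6  -26.    73.6  -23.3  122.1 -161.1] [ 0.016 -0.254  0.574] tilt 21.1 az -147.2
0.006 [ -93.5    0.2   50.6  -23.4  112.5 -161.1] [-0.077 -0.51   0.61 ] tilt 26.0 az -150.4
```

Run:
```python
from kin import *
q0=np.array([18.169,-37.348,85.015,-2.169,134.855,-56.187])
p,M=fk(q0,PP);t=np.array([.064,.205,.36]);s=M.T@(t-p);print('shift1',s)
q=q0.copy()
for i in range(8): q=row(q,s/8,0,.6)
print(*info(q))
a=np.radians(231.6)
for k in range(4):
    p,M=fk(q,PP);s=(M.T@np.array([.049*np.cos(a),.049*np.sin(a),-.006*k])).round(3);print(s)
    for i in range(8): q=row(q,s,0,.6)
    print(*info(q))
```

```text
shift1 [0.10070942 0.1391859  0.0491443 ]
[ 5.150e+01 -3.450e+01  1.018e+02  1.000e-01  1.157e+02 -2.130e+01] [0.064 0.205 0.36 ] tilt 3.0 az -130.7
[-0.046  0.003  0.018]
[143.1 -36.8  96.9   8.2 123.4  74.4] [-0.198  0.003  0.411] tilt 7.8 az -97.3
[-0.044  0.012  0.018]
[160.2 -21.5  93.6  21.2 108.3  94.1] [-0.359 -0.074  0.389] tilt 20.1 az -105.2
[-0.039  0.027  0.018]
[160.2  -6.7  92.9  34.5  94.5  90.2] [-0.504 -0.101  0.333] tilt 34.4 az -107.4
[-0.028  0.041  0.018]
[160.2  12.9  90.6  48.   82.   78.4] [-0.645 -0.111  0.227] tilt 47.4 az -108.4
```

Run:
```python
from kin import *
q0=np.array([18.169,-37.348,85.015,-2.169,134.855,-56.187])
for zt in (.36,.42):
 for az0 in (52,):
  for m in (.02,.03,.045):
    p,M=fk(q0,PP);a=np.radians(az0);t=np.array([.2*np.cos(a),.2*np.sin(a),zt]);s=M.T@(t-p)
    q=q0.copy()
    for i in range(8): q=row(q,s/8,0,.6)
    print(zt,m,*info(q))
    for k in range(40):
        p,M=fk(q,PP);u=-p[:2]/np.hypot(*p[:2]);w=np.array([*(u*m),np.clip((zt-p[2])*1.,-.02,.02)])
        q=row(q,(M.T@w),0,.6)
        if k%8==7: print('   ',k,*info(q))
```

```text
0.36 0.02 [ 31.1 -36.3 102.6  -1.  116.6 -42.3] [0.123 0.158 0.36 ] tilt 3.0 az -130.7
    7 [ 28.4 -39.1 103.6  -3.8 123.3 -46.3] [0.091 0.116 0.365] tilt 8.4 az -129.1
    15 [ 28.5 -39.1 104.4  -7.1 128.  -48.1] [0.071 0.089 0.364] tilt 14.6 az -128.9
    23 [ 28.7 -39.1 105.7 -10.4 132.  -49.9] [0.052 0.065 0.364] tilt 20.6 az -128.8
    31 [ 29.  -39.1 107.4 -13.8 135.5 -51.7] [0.035 0.044 0.364] tilt 26.3 az -128.8
    39 [ 29.3 -39.1 109.2 -17.2 138.5 -53.6] [0.02  0.025 0.363] tilt 31.8 az -128.8
0.36 0.03 [ 31.1 -36.3 102.6  -1.  116.6 -42.3] [0.123 0.158 0.36 ] tilt 3.0 az -130.7
    7 [ 28.3 -39.1 103.7  -5.5 126.  -47.3] [0.08  0.102 0.367] tilt 11.5 az -129.0
    15 [ 28.6 -39.1 105.5 -10.5 132.3 -50.1] [0.052 0.065 0.366] tilt 20.5 az -128.8
    23 [ 29.1 -39.1 108.  -15.6 137.3 -52.8] [0.027 0.034 0.365] tilt 29.0 az -128.8
    31 [ 29.6 -39.1 111.1 -20.6 141.2 -55.6] [0.006 0.008 0.364] tilt 37.0 az -128.8
    39 [ 32.6 -34.7 110.9 -18.8 140.6 -50.9] [0.018 0.023 0.36 ] tilt 39.8 az -128.8
0.36 0.045 [ 31.1 -36.3 102.6  -1.  116.6 -42.3] [0.123 0.158 0.36 ] tilt 3.0 a
[... 1277 characters left out ...]
 27.6 az -128.9
    31 [ 27.6 -39.1 102.9 -24.6 146.6 -62.3] [0.002 0.002 0.428] tilt 35.1 az -128.9
    39 [ 28.1 -39.1 104.6 -25.3 146.7 -62.1] [-0.001 -0.001  0.42 ] tilt 36.9 az -128.9
0.42 0.045 [ 31.1 -33.9  94.4  -1.1 122.4 -42.4] [0.123 0.158 0.42 ] tilt 3.0 az -130.7
    7 [ 24.8 -39.1  95.9  -9.5 136.3 -54.2] [0.055 0.069 0.435] tilt 14.9 az -129.0
    15 [ 26.2 -39.1  99.3 -18.9 143.5 -59.5] [0.02  0.024 0.434] tilt 27.4 az -129.0
    23 [ 27.9 -39.1 104.  -24.5 146.3 -61.7] [0.001 0.002 0.421] tilt 35.9 az -129.0
    31 [ 32.5 -33.1 102.1 -19.6 145.1 -53. ] [0.027 0.033 0.42 ] tilt 37.2 az -129.0
    39 [ 32.5 -33.1 102.1 -19.6 145.1 -53. ] [0.027 0.033 0.42 ] tilt 37.2 az -129.0
```

Run:
```python
from kin import *
q0=np.array([18.169,-37.348,85.015,-2.169,134.855,-56.187])
p,M=fk(q0,PP);print(M.T@(np.array([.123,.158,.42])-p)/4)
q=q0
for i in range(4): q=row(q,[.016,.0215,-.003],0,.6)
print(*info(q))
for k in range(12):
    p,M=fk(q,PP);u=-p[:2]/np.hypot(*p[:2]);w=np.array([*(u*.045),np.clip((.42-p[2])*1.,-.02,.02)])
    s=(M.T@w).round(3);q=row(q,s,0,.6);print(s)
print(*info(q))
```

```text
[ 0.01758272  0.01978056 -0.00496121]
[ 31.6 -35.3  95.7  -1.1 122.4 -41.8] [0.113 0.154 0.414] tilt 3.0 az -130.7
[-0.043 -0.004  0.015]
[-0.042  0.006  0.015]
[-0.041  0.018  0.014]
[-0.041  0.02   0.014]
[-0.04   0.022  0.014]
[-0.039  0.023  0.014]
[-0.038  0.025  0.014]
[-0.037  0.025  0.014]
[-0.037  0.027  0.014]
[-0.036  0.027  0.014]
[-0.035  0.029  0.014]
[-0.035  0.029  0.014]
[ 26.1 -39.1  97.4 -14.5 140.5 -56.5] [0.035 0.044 0.435] tilt 21.6 az -128.3
```

Call:
{"op": "drive_tool", "data": {
  "targets": [
    [100, [0.017, 0.02, -0.004], 0],
    [100, [0.017, 0.02, -0.004], 0],
    [100, [0.017, 0.02, -0.004], 0],
    [100, [0.017, 0.02, -0.004], 0],
    [100, [-0.043, -0.003, 0.015], 0],
    [100, [-0.042, 0.006, 0.015], 0],
    [100, [-0.041, 0.018, 0.014], 0],
    [100, [-0.041, 0.02, 0.014], 0]
  ]
}}

```text
time: 4.95
tool_pos: [0.0796, 0.0946, 0.4395]
tcp_rot: [-87.0, 7.3, 72.9]
force: [0.4, -0.5, 0.1]
opening: 0.0856
```

```bash
python3 st.py
```

```text
4.95 [ 22.912 -39.064  94.228  -4.915 131.737 -52.844] [0.08  0.095 0.439] [ 0.386 -0.541  0.068] 0.08557376070253157
[[ 0.292 -0.087 -0.953]
 [ 0.948 -0.106  0.3  ]
 [-0.127 -0.991  0.052]]
tilt 7.902479161365403 az -129.3790993520102
```

Call:
{"op": "drive_tool", "data": {
  "targets": [
    [100, [-0.04, 0.022, 0.014], 0],
    [100, [-0.039, 0.023, 0.014], 0],
    [100, [-0.038, 0.025, 0.014], 0],
    [100, [-0.037, 0.025, 0.014], 0],
    [100, [-0.037, 0.027, 0.014], 0],
    [100, [-0.036, 0.027, 0.014], 0],
    [100, [-0.035, 0.029, 0.014], 0],
    [100, [-0.035, 0.029, 0.014], 0]
  ]
}}

```text
time: 5.75
tool_pos: [0.0766, 0.0036, 0.4391]
tcp_rot: [-80.1, 17.4, 74.1]
force: [0.4, -0.6, -0.4]
opening: 0.0856
```

```bash
python3 st.py
```

```text
5.75 [  1.122 -39.058  96.328 -19.48  135.979 -83.935] [0.077 0.004 0.439] [ 0.364 -0.616 -0.433] 0.08561041509029237
[[ 0.262 -0.246 -0.933]
 [ 0.917 -0.237  0.32 ]
 [-0.3   -0.94   0.164]]
tilt 19.961938811520554 az -136.12854575060612
```

```bash
cat > plan.py <<'E'
from kin import *
from station import arm
import itertools
q0=np.array(arm.state()['qpos'])
print(*info(q0))
p0,M0=fk(q0,PP)
out=[]
for az in range(0,360,15):
  for dz in (-.02,0):
    q=q0.copy()
    for i in range(5):
        p,M=fk(q,PP);a=np.radians(az)
        q=row(q,M.T@np.array([.045*np.cos(a),.045*np.sin(a),dz]),0,.6)
    p,M=fk(q,PP);out.append((np.linalg.norm(M[:,1]-[-.298,-.376,-.877]),az,dz,info(q)))
out.sort(key=lambda t:t[0])
for o in out[:6]: print(round(o[0],3),o[1],o[2],*o[3])
E
python3 plan.py
```

```text
[  1.1 -39.1  96.3 -19.5 136.  -83.9] [0.074 0.002 0.44 ] tilt 20.0 az -136.1
0.068 195 -0.02 [ 37.9 -39.1 103.   -4.6 143.  -37.7] [-0.016  0.065  0.403] tilt 27.1 az -136.0
0.08 180 -0.02 [ 62.6 -39.1 104.6  10.1 138.   -4.1] [-0.08   0.097  0.383] tilt 24.8 az -133.7
0.084 195 0 [ 37.7 -39.1  89.3  -6.6 154.7 -40.3] [-0.047  0.04   0.507] tilt 25.2 az -135.6
0.106 180 0 [ 64.  -39.1  92.3  13.8 148.2   1.7] [-0.099  0.067  0.479] tilt 23.2 az -134.6
0.114 165 -0.02 [ 71.  -38.6 106.   13.2 132.6   5.6] [-0.101  0.114  0.365] tilt 22.8 az -134.8
0.131 165 0 [ 73.2 -37.4  93.8  16.7 141.8  12.1] [-0.114  0.094  0.46 ] tilt 21.8 az -135.5
```

```bash
cat > plan2.py <<'E'
from kin import *
from station import arm
q0=np.array(arm.state()['qpos']);G=np.array([-.298,-.376,-.877])
out=[]
for A in range(20,110,10):
  a=np.radians(A)
  for zt in (.4,.44):
    q=q0.copy();p,M=fk(q,PP);s=M.T@(np.array([.14*np.cos(a),.14*np.sin(a),zt])-p)/5
    for i in range(5): q=row(q,s,0,.6)
    qs=q.copy();ss=s
    for B in range(190,300,10):
        b=np.radians(B);q=qs.copy()
        for k in range(11):
            p,M=fk(q,PP);w=np.array([.045*np.cos(b),.045*np.sin(b),np.clip(zt-p[2],-.02,.02)]);q=row(q,M.T@w,0,.6)
            e=np.linalg.norm(fk(q,PP)[1][:,1]-G)
            out.append((e,A,zt,B,k,info(q)))
out.sort(key=lambda t:t[0])
for o in out[:8]: print(round(o[0],3),*o[1:5],*o[5])
E
python3 plan2.py
```

```text
0.004 100 0.4 260 6 [ 27.2 -39.1 102.5 -18.2 141.7 -57.7] [0.022 0.026 0.411] tilt 28.6 az -128.9
0.01 60 0.4 230 7 [ 53.  -39.1 102.8   0.9 145.6 -19.8] [-0.054  0.06   0.411] tilt 29.2 az -128.0
0.012 30 0.44 210 9 [ 89.2 -39.1  98.3  26.6 140.6  33.6] [-0.17   0.042  0.444] tilt 28.0 az -128.1
0.012 30 0.44 210 10 [103.6 -39.1  98.7  30.9 134.3  49.4] [-0.21  0.02  0.44] tilt 28.0 az -128.1
0.014 60 0.44 230 7 [ 56.4 -39.1  97.2   3.4 150.  -14.5] [-0.07   0.051  0.454] tilt 28.1 az -127.3
0.014 100 0.44 260 7 [ 13.4 -39.1  97.5 -28.  142.1 -78.7] [ 0.036 -0.01   0.453] tilt 28.9 az -130.0
0.015 30 0.44 210 8 [ 74.3 -39.1  97.9  19.2 145.7  14.5] [-0.128  0.056  0.447] tilt 27.9 az -129.0
0.015 60 0.4 230 6 [ 46.4 -39.1 102.3  -3.2 144.8 -29. ] [-0.034  0.06   0.411] tilt 28.0 az -129.6
```

```bash
cat > plan3.py <<'E'
from kin import *
from station import arm
q=np.array(arm.state()['qpos']);a=np.radians(100);b=np.radians(260);zt=.4
p,M=fk(q,PP);s=(M.T@(np.array([.14*np.cos(a),.14*np.sin(a),zt])-p)/5).round(3);print(s)
for i in range(5): q=row(q,s,0,.6)
print(*info(q))
for k in range(8):
    p,M=fk(q,PP);w=np.array([.045*np.cos(b),.045*np.sin(b),np.clip(zt-p[2],-.02,.02)]);s=(M.T@w).round(3);q=row(q,s,0,.6);print(s,*info(q))
E
python3 plan3.py
```

```text
[0.022 0.006 0.026]
[ 54.8 -34.4  99.2   5.3 134.8 -14.6] [-0.023  0.139  0.402] tilt 20.1 az -136.2
[-0.042  0.014 -0.007] [ 49.5 -39.1 101.2   2.7 138.2 -21.3] [-0.029  0.101  0.402] tilt 20.3 az -135.7
[-0.042  0.015 -0.007] [ 47.8 -39.1 100.3   0.7 140.4 -24.5] [-0.027  0.089  0.412] tilt 21.6 az -133.5
[-0.038  0.025 -0.009] [ 45.8 -39.1 100.7  -1.7 141.4 -28.2] [-0.022  0.079  0.412] tilt 23.0 az -131.6
[-0.038  0.026 -0.009] [ 43.  -39.1 101.1  -4.6 142.3 -33. ] [-0.015  0.069  0.412] tilt 24.4 az -130.1
[-0.037  0.027 -0.009] [ 39.4 -39.1 101.5  -8.3 142.8 -39.1] [-0.006  0.057  0.412] tilt 25.9 az -129.1
[-0.036  0.028 -0.009] [ 34.7 -39.1 102.  -12.6 142.7 -46.7] [0.005 0.044 0.411] tilt 27.3 az -128.5
[-0.036  0.028 -0.009] [ 28.5 -39.1 102.5 -17.7 142.  -56.2] [0.019 0.028 0.411] tilt 28.6 az -128.5
[-0.035  0.029 -0.009] [ 20.8 -39.1 103.1 -23.1 140.1 -67. ] [0.035 0.007 0.41 ] tilt 29.9 az -128.9
```

Call:
{"op": "drive_tool", "data": {
  "targets": [
    [100, [0.022, 0.006, 0.026], 0],
    [100, [0.022, 0.006, 0.026], 0],
    [100, [0.022, 0.006, 0.026], 0],
    [100, [0.022, 0.006, 0.026], 0],
    [100, [0.022, 0.006, 0.026], 0],
    [100, [-0.042, 0.014, -0.007], 0],
    [100, [-0.042, 0.015, -0.007], 0],
    [100, [-0.038, 0.025, -0.009], 0]
  ]
}}

```text
time: 6.55
tool_pos: [0.047, 0.0342, 0.429]
tcp_rot: [-79.1, 19.8, 74.8]
force: [1.2, -1.0, -0.8]
opening: 0.0852
```

```bash
python3 st.py; python3 plan.py
```

```text
6.55 [ 17.165 -39.079  98.233 -16.186 139.805 -66.402] [0.047 0.034 0.429] [ 1.167 -1.044 -0.815] 0.08520845871221404
[[ 0.246 -0.27  -0.931]
 [ 0.908 -0.272  0.319]
 [-0.339 -0.924  0.178]]
tilt 22.5137985358986 az -134.81165305705687
[ 17.2 -39.1  98.2 -16.2 139.8 -66.4] [0.044 0.032 0.431] tilt 22.5 az -134.8
0.021 210 -0.02 [ 54.3 -39.1 105.7   3.8 142.6 -16.7] [-0.06   0.071  0.386] tilt 29.4 az -130.4
0.028 210 0 [ 54.3 -39.1  91.9   5.4 154.6 -14.7] [-0.081  0.041  0.494] tilt 27.5 az -130.8
0.031 195 -0.02 [ 77.  -39.1 106.9  16.8 135.4  13.2] [-0.129  0.084  0.369] tilt 27.0 az -129.6
0.057 195 0 [ 78.2 -39.1  94.5  21.8 145.4  20.8] [-0.139  0.054  0.468] tilt 25.6 az -131.0
0.067 180 -0.02 [ 85.  -38.6 108.   19.2 129.6  21.7] [-0.154  0.095  0.353] tilt 25.1 az -131.7
0.074 225 0 [  1.  -39.1  90.7 -34.2 145.6 -97.3] [ 0.017 -0.028  0.505] tilt 28.5 az -137.2
```

```bash
cat >> kin.py <<'E'
vm=.07*np.array([108.29,108.29,127.2,172.46,172.46,172.46])
_ik=ik
def row(q,sh,spin,w=.6):
    p,M=fk(q,PP);x=_ik(p+M@np.array(sh),M@R.from_euler('y',spin).as_matrix(),q,w)
    f=min(1,np.min(vm/np.maximum(abs(x-q),1e-9)));return q+f*(x-q)
E
cat > plan4.py <<'E'
from kin import *
from station import arm
q0=np.array(arm.state()['qpos']);G=np.array([-.298,-.376,-.877]);out=[]
for B1 in range(150,300,15):
 for B2 in range(150,300,15):
  for dz in (-.02,-.01):
    q=q0.copy();ss=[]
    for k in range(8):
        b=np.radians(B1 if k<4 else B2)
        p,M=fk(q,PP);s=(M.T@np.array([.045*np.cos(b),.045*np.sin(b),dz])).round(3);q=row(q,s,0);ss.append(s.tolist())
        out.append((np.linalg.norm(fk(q,PP)[1][:,1]-G),B1,B2,dz,k,info(q),list(ss)))
out.sort(key=lambda t:t[0])
for o in out[:5]: print(round(o[0],3),*o[1:5],*o[5])
for s in out[0][6]:print(s)
E
python3 plan4.py
```

```text
0.004 195 255 -0.01 6 [ 46.2 -39.1  99.1  -5.4 148.6 -31.2] [-0.039  0.047  0.44 ] tilt 28.8 az -127.9
0.007 180 255 -0.02 6 [ 46.5 -39.1 107.   -3.9 140.2 -29.5] [-0.024  0.066  0.372] tilt 28.3 az -128.2
0.009 165 255 -0.02 7 [ 45.4 -39.1 109.5  -5.2 138.2 -31.3] [-0.017  0.064  0.352] tilt 28.8 az -127.4
0.009 195 255 -0.02 5 [ 46.5 -39.1 105.6  -3.3 141.7 -29.1] [-0.028  0.065  0.384] tilt 28.3 az -129.2
0.009 180 255 -0.01 7 [ 44.4 -39.1  99.8  -7.5 147.6 -34.6] [-0.03   0.046  0.434] tilt 28.7 az -127.3
[-0.018, 0.024, 0.035]
[-0.017, 0.025, 0.035]
[-0.017, 0.025, 0.035]
[-0.017, 0.025, 0.035]
[-0.038, 0.026, -0.005]
[-0.037, 0.027, -0.005]
[-0.036, 0.028, -0.005]
```

Call:
{"op": "drive_tool", "data": {
  "targets": [
    [100, [-0.018, 0.024, 0.035], 0],
    [100, [-0.017, 0.025, 0.035], 0],
    [100, [-0.017, 0.025, 0.035], 0],
    [100, [-0.017, 0.025, 0.035], 0],
    [100, [-0.038, 0.026, -0.005], 0],
    [100, [-0.037, 0.027, -0.005], 0],
    [100, [-0.036, 0.028, -0.005], 0],
    [100, [0, 0, 0], 0]
  ]
}}

```text
time: 7.35
tool_pos: [-0.0356, 0.0523, 0.4409]
tcp_rot: [-78.7, 26.2, 75.8]
force: [-0.1, 0.0, -0.1]
opening: 0.0857
```

```bash
python3 st.py
```

```text
7.35 [ 45.857 -39.049  98.501  -5.078 148.691 -31.004] [-0.036  0.052  0.441] [-0.123  0.009 -0.128] 0.08567873998452391
[[ 0.22  -0.296 -0.929]
 [ 0.87  -0.371  0.324]
 [-0.441 -0.88   0.176]]
tilt 28.35580764734847 az -128.5863660897813
```

```bash
cat > go.py <<'E'
from kin import *
from station import arm
def now(): return np.array(arm.state()['qpos'])
def plan(wps,q=None):
    """wps: list of (target xyz, rows, spin per row)"""
    q=now() if q is None else q
    for t,n,sp in wps:
        for i in range(n):
            p,M=fk(q,PP);s=(M.T@((np.array(t)-p)/(n-i))).round(3);q=row(q,s,sp);print('[100,',s.tolist(),',',sp,']')
        print(*info(q))
    return q
E
python3 - <<'E'
from go import *
plan([([.16,.2,.44],5,.05),([.40,.05,.42],8,.016),([.52,-.28,.28],11,0)])
E
```

```text
[100, [0.035, -0.022, -0.027] , 0.05 ]
[100, [0.037, -0.023, -0.025] , 0.05 ]
[100, [0.038, -0.022, -0.024] , 0.05 ]
[100, [0.039, -0.023, -0.022] , 0.05 ]
[100, [0.04, -0.022, -0.02] , 0.05 ]
[ 40.6 -10.8  82.3  -7.4 136.2 -22.3] [0.16 0.2  0.44] tilt 28.4 az -128.6
[100, [0.0, 0.0, -0.035] , 0.016 ]
[100, [0.001, 0.0, -0.035] , 0.016 ]
[100, [0.001, 0.0, -0.036] , 0.016 ]
[100, [0.002, 0.0, -0.035] , 0.016 ]
[100, [0.002, 0.001, -0.035] , 0.016 ]
[100, [0.003, 0.0, -0.036] , 0.016 ]
[100, [0.004, 0.001, -0.035] , 0.016 ]
[100, [0.004, 0.0, -0.036] , 0.016 ]
[ 10.8   2.6  72.  -22.3 125.5 -50.6] [0.4  0.05 0.42] tilt 28.4 az -128.6
[100, [-0.009, 0.019, -0.027] , 0 ]
[100, [-0.009, 0.019, -0.027] , 0 ]
[100, [-0.009, 0.019, -0.027] , 0 ]
[100, [-0.009, 0.019, -0.027] , 0 ]
[100, [-0.008, 0.019, -0.027] , 0 ]
[100, [-0.009, 0.019, -0.027] , 0 ]
[100, [-0.008, 0.019, -0.027] , 0 ]
[100, [-0.009, 0.019, -0.028] , 0 ]
[100, [-0.008, 0.019, -0.027] , 0 ]
[100, [-0.009, 0.02, -0.028] , 0 ]
[100, [-0.008, 0.019, -0.027] , 0 ]
[-21.1  16.1  72.4 -27.3  99.6 -75.3] [ 0.52 -0.28  0.28] tilt 28.4 az -128.6
```

Call:
{"op": "drive_tool", "data": {
  "targets": [
    [100, [0.035, -0.022, -0.027], 0.05],
    [100, [0.037, -0.023, -0.025], 0.05],
    [100, [0.038, -0.022, -0.024], 0.05],
    [100, [0.039, -0.023, -0.022], 0.05],
    [100, [0.04, -0.022, -0.02], 0.05],
    [100, [0.001, 0, -0.035], 0.016],
    [100, [0.001, 0, -0.035], 0.016],
    [100, [0.001, 0, -0.035], 0.016]
  ]
}}

```text
time: 8.15
tool_pos: [0.2539, 0.1475, 0.4301]
tcp_rot: [-87.4, 28.2, 56.7]
force: [0.9, 0.7, 0.1]
opening: 0.0858
```

Call:
{"op": "drive_tool", "data": {
  "targets": [
    [100, [0.002, 0, -0.035], 0.016],
    [100, [0.002, 0, -0.035], 0.016],
    [100, [0.003, 0, -0.035], 0.016],
    [100, [0.004, 0, -0.035], 0.016],
    [100, [0.004, 0, -0.035], 0.016],
    [100, [-0.008, 0.019, -0.027], 0],
    [100, [-0.009, 0.019, -0.027], 0],
    [100, [-0.009, 0.019, -0.027], 0]
  ]
}}

```text
time: 8.95
tool_pos: [0.434, -0.0352, 0.3804]
tcp_rot: [-89.9, 28.3, 51.6]
force: [0.8, -0.0, 0.5]
opening: 0.0855
```

Call:
{"op": "drive_tool", "data": {
  "targets": [
    [100, [-0.009, 0.019, -0.027], 0],
    [100, [-0.009, 0.019, -0.027], 0],
    [100, [-0.009, 0.019, -0.027], 0],
    [100, [-0.009, 0.019, -0.027], 0],
    [100, [-0.009, 0.019, -0.027], 0],
    [100, [-0.009, 0.019, -0.027], 0],
    [100, [-0.009, 0.019, -0.027], 0],
    [100, [-0.009, 0.019, -0.027], 0]
  ]
}}

```text
time: 9.75
tool_pos: [0.518, -0.2757, 0.2803]
tcp_rot: [-89.8, 28.3, 51.6]
force: [-0.1, -0.1, -0.5]
opening: 0.0854
```

```bash
python3 st.py
python3 - <<'E'
from station import arm
import cv2,numpy as np
m=arm.camera_model('wrist');np.save('w1.npy',np.r_[m['T'].ravel(),m['fx'],m['cx'],m['cy']])
cv2.imwrite('pics/w1.png',arm.capture('wrist')[:,:,::-1])
E
```

```text
9.75 [-21.279  15.463  72.949 -27.278  99.597 -75.518] [ 0.518 -0.276  0.28 ] [-0.089 -0.117 -0.458] 0.08542567775116662
[[ 0.547 -0.297 -0.782]
 [ 0.69  -0.369  0.623]
 [-0.474 -0.881  0.002]]
tilt 28.280594795991497 az -128.76352778372495
```

View pics/w1.png

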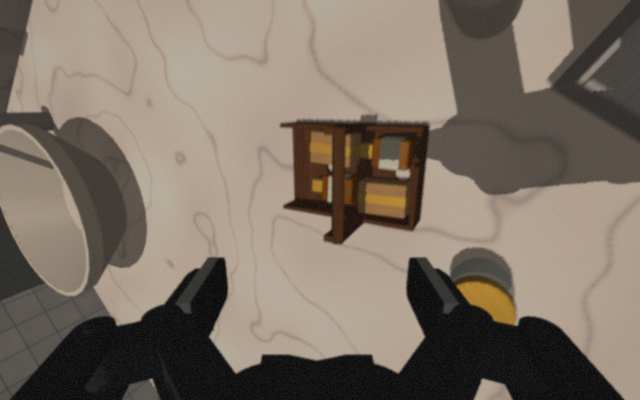

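The wrist view shows the tray at about (350,175), with its handle running from (340,125) to (332,240) and a jar at lower right. I'll enlarge it to measure.

Run:
```python
import cv2
from h import *
w=cv2.imread('pics/w1.png');crop(w,270,100,170,150,4,'pics/w1c.png')
```

```text
(no output)
```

View pics/w1c.png

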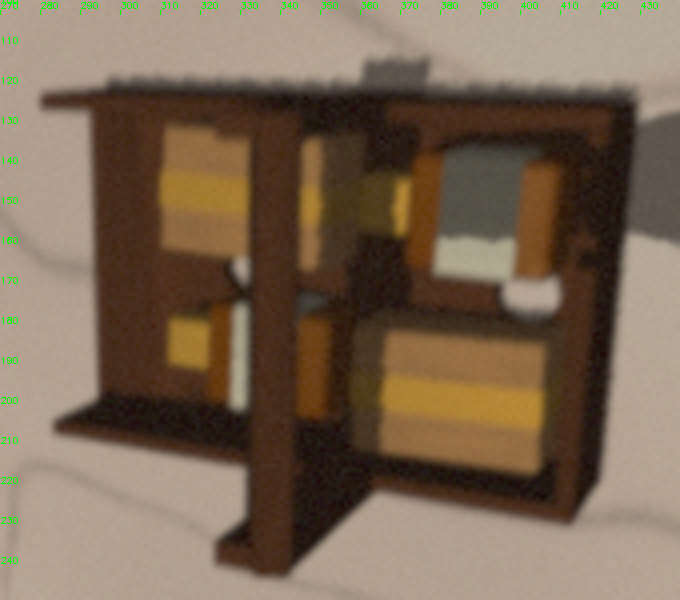

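```bash
cat > wm.py <<'E'
from h import *
a=np.load('w1.npy');m=dict(T=a[:16].reshape(4,4),fx=a[16],fy=a[16],cx=a[17],cy=a[18])
E
python3 - <<'E'
from wm import *
print(m['T'][:3,3])
ex=np.array([np.cos(np.radians(51.6)),np.sin(np.radians(51.6))]);ey=np.array([-ex[1],ex[0]])
c=np.array([.467,-.348])
for n,u,v,z in [('holeback',403,174.5,.008),('holefront',330,167,.008),('w sideL lip',284,207,.046),('w R lip',281,124.5,.046),('back near',413,230,.046),('back far',424,126,.046),('floor lip far',294,128,.013),('floor lip near',295,202,.013)]:
    P=onz(m,u,v,z)[:2];d=P-c;print(n,P.round(4),'tray',(d@ex).round(4),(d@ey).round(4))
# model projection using c
for n,x,y,z in [('holeb',.0675,0,.008),('hb0',.0675,0,0),('holef',-.0325,0,.008),('bk+',.095,.064,.046),('bk-',.095,-.064,.046),('lip+',-.095,.064,.046),('lip-',-.095,-.064,.046),('h',.02,0,.103),('htop-',.0282,-.054,.118),('htop+',.0282,.054,.118)]:
    print(n,proj(m,[*(c+ex*x+ey*y),z]).round(1))
E
```

```text
[ 0.49999648 -0.17525737  0.40530986]
holeback [ 0.5141 -0.2983] tray 0.0682 -0.006
holefront [ 0.4491 -0.3803] tray -0.0365 -0.006
w sideL lip [ 0.46   -0.4608] tray -0.0927 -0.0646
w R lip [ 0.3668 -0.3874] tray -0.0931 0.0541
back near [ 0.5756 -0.3141] tray 0.094 -0.0641
back far [ 0.4803 -0.2378] tray 0.0946 0.058
floor lip far [ 0.372  -0.3917] tray -0.0932 0.0473
floor lip near [ 0.4604 -0.4632] tray -0.0944 -0.0663
holeb [402.9 169.9]
hb0 [404.3 168.8]
holef [332.5 163.1]
bk+ [424.9 120.4]
bk- [413.8 230.1]
lip+ [279.6 117. ]
lip- [282.7 206.4]
h [338.4 181.3]
htop- [338.5 232.9]
htop+ [340.8 132.5]
```

Call:
{"op": "drive_tool", "data": {
  "targets": [
    [100, [0.006, 0.01, -0.0015], 0],
    [100, [0.006, 0.015, -0.0015], 0],
    [100, [0.006, 0.02, -0.002], 0],
    [100, [0.006, 0.02, -0.002], 0],
    [100, [0, 0.02, 0], 0],
    [100, [0, 0.02, 0], 0],
    [100, [0, 0, 0], 0],
    [100, [0, 0, 0], 0]
  ]
}}

```text
time: 10.6
tool_pos: [0.5057, -0.2996, 0.178]
tcp_rot: [-89.9, 28.3, 51.6]
force: [0.0, 1.0, -0.5]
opening: 0.0856
```

```bash
python3 st.py
python3 - <<'E'
from station import arm
import cv2,numpy as np
from h import *
from scipy.spatial.transform import Rotation as R
s=arm.state();M=R.from_euler('xyz',s['tcp_rot'],degrees=True).as_matrix()
print('to go',M.T@(np.array([.4748,-.340,.0863])-s['tool_pos']))
m=arm.camera_model('wrist');np.save('w1.npy',np.r_[m['T'].ravel(),m['fx'],m['cx'],m['cy']])
cv2.imwrite('pics/w2.png',arm.capture('wrist')[:,:,::-1])
print(proj(m,[.4804,-.333,.103]))
E
```

```text
10.6 [-23.73   17.357  82.436 -27.247  88.284 -72.49 ] [ 0.506 -0.3    0.178] [ 0.043  1.034 -0.538] 0.08562494691876735
[[ 0.547 -0.296 -0.783]
 [ 0.69  -0.37   0.622]
 [-0.474 -0.881  0.001]]
tilt 28.26228971797118 az -128.61595845950262
to go [-0.00136678  0.10479911 -0.0010964 ]
[314.83133776 207.88190246]
```

View pics/w2.png

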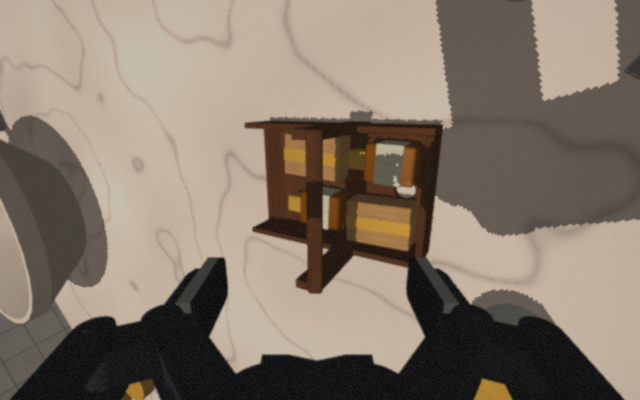

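Call:
{"op": "drive_tool", "data": {
  "targets": [
    [100, [-0.001, 0.015, -0.001], 0],
    [100, [0, 0.018, 0], 0],
    [100, [0, 0.018, 0], 0],
    [100, [0, 0.018, 0], 0],
    [100, [0, 0.018, 0], 0],
    [100, [0, 0.012, 0], 0],
    [100, [0, 0.006, 0], 0],
    [100, [0, 0, 0], 0]
  ]
}}

```text
time: 11.45
tool_pos: [0.4747, -0.3404, 0.0855]
tcp_rot: [-89.9, 28.3, 51.5]
force: [0.1, 0.7, 1.3]
opening: 0.0852
```

Call:
{"op": "drive_tool", "data": {
  "targets": [
    [60, [0, 0, 0], 0],
    [40, [0, 0, 0], 0],
    [20, [0, 0, 0], 0],
    [0, [0, 0, 0], 0],
    [0, [0, 0, 0], 0],
    [0, [0, 0, 0], 0],
    [0, [0, 0, 0], 0],
    [0, [0, 0, 0], 0]
  ]
}}

```text
time: 12.25
tool_pos: [0.475, -0.3406, 0.0864]
tcp_rot: [-90.0, 28.3, 51.5]
force: [-0.8, -0.9, 5.6]
opening: 0.0111
```

```bash
python3 st.py
```

```text
12.25 [-28.397  19.917  90.362 -28.637  76.882 -71.517] [ 0.475 -0.341  0.086] [-0.794 -0.93   5.578] 0.011131856152550511
[[ 0.548 -0.295 -0.783]
 [ 0.689 -0.371  0.622]
 [-0.474 -0.88   0.   ]]
tilt 28.303613652923026 az -128.5231471645104
```

Call:
{"op": "drive_tool", "data": {
  "targets": [
    [0, [-0.005, -0.009, 0], 0],
    [0, [-0.012, -0.022, 0], 0],
    [0, [-0.017, -0.031, 0], 0],
    [0, [-0.019, -0.035, 0], 0],
    [0, [-0.019, -0.035, 0], 0],
    [0, [-0.019, -0.035, 0], 0],
    [0, [-0.017, -0.031, 0], 0],
    [0, [-0.009, -0.016, 0], 0]
  ]
}}

```text
time: 13.05
tool_pos: [0.4742, -0.3416, 0.3334]
tcp_rot: [-90.1, 28.2, 51.5]
force: [-0.0, -0.6, -5.3]
opening: 0.011
```

```bash
python3 st.py
python3 - <<'E'
from station import arm
import cv2
cv2.imwrite('pics/s2.png',arm.capture('scene')[:,:,::-1])
E
```

```text
13.05 [-28.549  12.207  70.867 -28.294 100.679 -84.46 ] [ 0.474 -0.342  0.333] [-0.023 -0.628 -5.273] 0.010993913732595093
[[ 0.549 -0.293 -0.783]
 [ 0.689 -0.371  0.622]
 [-0.473 -0.881 -0.002]]
tilt 28.199373305221066 az -128.24578550512715
```

View pics/s2.png

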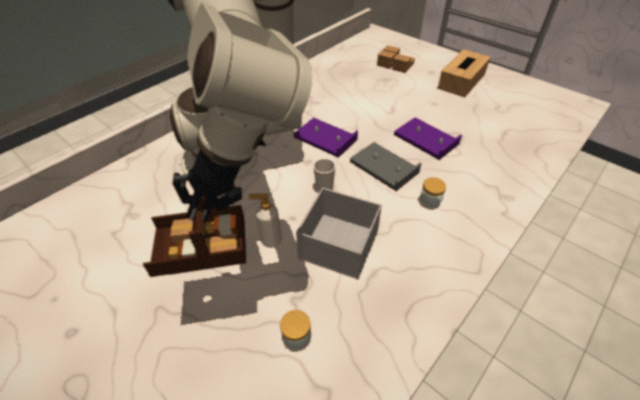

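```bash
cat > pour.py <<'E'
from go import *
L=np.array([-.0574,.116,0])
def lip(q):
    p,M=fk(q,PP);return p+M@L
def lipplan(q,wps):
    for t,n,sp in wps:
        for i in range(n):
            p,M=fk(q,PP);l=p+M@L
            # target lip after this row
            lt=l+(np.array(t)-l)/(n-i)
            M2=M@R.from_euler('y',sp).as_matrix()
            s=(M.T@(lt-M2@L-p)).round(3);q=row(q,s,sp);print('[0,',s.tolist(),',',sp,'],')
        x=fk(q,PP)[1]
        print(*info(q),'lip',lip(q).round(3))
    return q
E
python3 - <<'E'
from pour import *
q=now();print('lip',lip(q))
q=lipplan(q,[([.545,-.047,.25],14,0),([.545,-.047,.18],4,0),([.545,-.047,.175],21,.1496)])
E
```

```text
lip [ 0.40606269 -0.42852214  0.26141403]
[0, [0.025, -0.012, 0.009] , 0 ],
[0, [0.025, -0.012, 0.009] , 0 ],
[0, [0.025, -0.012, 0.009] , 0 ],
[0, [0.025, -0.012, 0.009] , 0 ],
[0, [0.024, -0.012, 0.009] , 0 ],
[0, [0.025, -0.012, 0.009] , 0 ],
[0, [0.024, -0.013, 0.009] , 0 ],
[0, [0.025, -0.012, 0.009] , 0 ],
[0, [0.024, -0.013, 0.009] , 0 ],
[0, [0.025, -0.012, 0.01] , 0 ],
[0, [0.024, -0.013, 0.009] , 0 ],
[0, [0.025, -0.012, 0.01] , 0 ],
[0, [0.024, -0.013, 0.009] , 0 ],
[0, [0.025, -0.012, 0.01] , 0 ],
[  6.7  27.   52.6 -22.6 119.1 -52.6] [0.61  0.036 0.325] tilt 28.2 az -128.0 lip [ 0.545 -0.047  0.249]
[0, [0.008, 0.015, -0.0] , 0 ],
[0, [0.008, 0.015, -0.0] , 0 ],
[0, [0.008, 0.016, -0.0] , 0 ],
[0, [0.009, 0.015, -0.0] , 0 ],
[  6.7  27.3  60.1 -21.2 111.9 -49.4] [0.611 0.036 0.255] tilt 28.2 az -128.0 lip [ 0.545 -0.047  0.18 ]
[0, [-0.001, 0.0, -0.009] , 0.1496 ],
[0, [-0.001, 0.0, -0.009] , 0.1496 ],
[0, [-0.001, 0.0, -0.008] , 0.1496 ],
[0, [-0.0, 0.0, -0.008] , 0.1496 ],
[0, [-0.001, 0.0, -0.008] , 0.1496 ],
[0, [-0.001, 0.0, -0.008] , 0.1496 ],
[0, [-0.0, 0.0, -0.009] , 0.1496 ],
[0, [-0.001, 0.0, -0.008] , 0.1496 ],
[0, [-0.001, 0.0, -0.008] , 0.1496 ],
[0, [-0.0, 0.0, -0.008] , 0.1496 ],
[0, [-0.001, 0.0, -0.009] , 0.1496 ],
[0, [-0.0, 0.0, -0.008] , 0.1496 ],
[0, [-0.001, 0.001, -0.008] , 0.1496 ],
[0, [-0.001, 0.0, -0.009] , 0.1496 ],
[0, [-0.0, 0.001, -0.008] , 0.1496 ],
[0, [-0.001, 0.0, -0.008] , 0.1496 ],
[0, [-0.0, 0.001, -0.009] , 0.1496 ],
[0, [-0.001, 0.0, -0.008] , 0.1496 ],
[0, [-0.0, 0.001, -0.009] , 0.1496 ],
[0, [-0.001, 0.0, -0.008] , 0.1496 ],
[0, [-0.0, 0.001, -0.009] , 0.1496 ],
[  0.3  17.1  68.3 -23.4 111.3 123.5] [ 0.547 -0.044  0.304] tilt 28.2 az -128.0 lip [ 0.544 -0.047  0.175]
```

Call:
{"op": "drive_tool", "data": {
  "targets": [
    [0, [0.0065, -0.003, 0.0025], 0],
    [0, [0.013, -0.0065, 0.005], 0],
    [0, [0.0195, -0.0095, 0.0075], 0],
    [0, [0.026, -0.013, 0.01], 0],
    [0, [0.026, -0.013, 0.01], 0],
    [0, [0.026, -0.013, 0.01], 0],
    [0, [0.026, -0.013, 0.01], 0],
    [0, [0.026, -0.013, 0.01], 0]
  ]
}}

```text
time: 13.9
tool_pos: [0.5407, -0.1511, 0.322]
tcp_rot: [-89.8, 28.3, 51.7]
force: [1.0, 0.1, -4.6]
opening: 0.0113
```

Call:
{"op": "drive_tool", "data": {
  "targets": [
    [0, [0.026, -0.013, 0.01], 0],
    [0, [0.026, -0.013, 0.01], 0],
    [0, [0.026, -0.013, 0.01], 0],
    [0, [0.0195, -0.0095, 0.0075], 0],
    [0, [0.0195, -0.0095, 0.0075], 0],
    [0, [0.013, -0.0065, 0.005], 0],
    [0, [0.013, -0.0065, 0.005], 0],
    [0, [0.0065, -0.003, 0.0025], 0]
  ]
}}

```text
time: 14.7
tool_pos: [0.5996, 0.014, 0.3175]
tcp_rot: [-89.9, 28.3, 51.6]
force: [-0.3, -0.3, -5.5]
opening: 0.0108
```

```bash
python3 st.py
python3 - <<'E'
from station import arm
import cv2
cv2.imwrite('pics/s3.png',arm.capture('scene')[:,:,::-1])
from pour import *
q=now();print('lip',lip(q))
q=lipplan(q,[([.545,-.047,.18],4,0)])
E
```

```text
14.7 [  4.638  24.627  56.575 -22.819 117.122 -54.166] [0.6   0.014 0.318] [-0.33  -0.307 -5.486] 0.010774407216743023
[[ 0.547 -0.296 -0.783]
 [ 0.69  -0.37   0.622]
 [-0.474 -0.88   0.002]]
tilt 28.303232437423144 az -128.64147617136445
lip [ 0.53092109 -0.07192305  0.24438135]
[0, [0.014, 0.011, 0.001] , 0 ],
[0, [0.014, 0.011, 0.001] , 0 ],
[0, [0.014, 0.011, 0.001] , 0 ],
[0, [0.013, 0.01, 0.001] , 0 ],
[  6.5  27.5  59.8 -21.2 112.2 -49.8] [0.611 0.035 0.255] tilt 28.3 az -128.6 lip [ 0.545 -0.047  0.18 ]
```

View pics/s3.png

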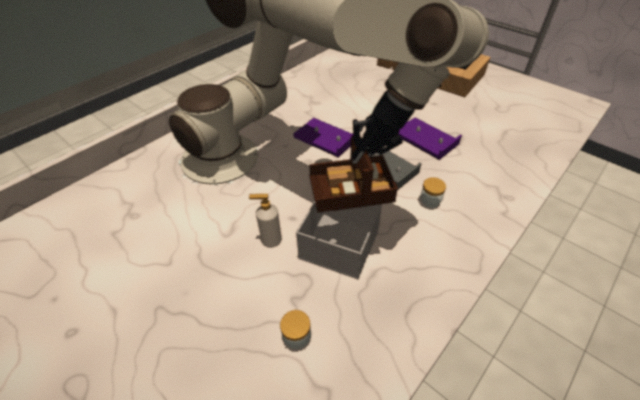

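Call:
{"op": "drive_tool", "data": {
  "targets": [
    [0, [0.01, 0.008, 0.001], 0],
    [0, [0.014, 0.011, 0.001], 0],
    [0, [0.014, 0.011, 0.001], 0],
    [0, [0.012, 0.01, 0.001], 0],
    [0, [0.005, 0.003, 0], 0],
    [0, [-0.001, 0, -0.008], 0.149],
    [0, [-0.001, 0, -0.008], 0.149],
    [0, [-0.001, 0, -0.008], 0.149]
  ]
}}

```text
time: 15.55
tool_pos: [0.6285, 0.0181, 0.2572]
tcp_rot: [-103.2, 25.2, 22.6]
force: [0.1, -1.0, -3.9]
opening: 0.0111
```

Call:
{"op": "drive_tool", "data": {
  "targets": [
    [0, [-0.001, 0, -0.008], 0.149],
    [0, [0, 0, -0.008], 0.149],
    [0, [-0.001, 0, -0.008], 0.149],
    [0, [-0.001, 0, -0.008], 0.149],
    [0, [0, 0, -0.008], 0.149],
    [0, [-0.001, 0, -0.008], 0.149],
    [0, [-0.001, 0, -0.008], 0.149],
    [0, [0, 0, -0.008], 0.149]
  ]
}}

```text
time: 16.35
tool_pos: [0.6231, -0.0372, 0.2823]
tcp_rot: [-118.2, -2.0, -42.3]
force: [-0.5, -0.3, -4.1]
opening: 0.0114
```

```bash
python3 st.py
python3 - <<'E'
from pour import *
q=now();print('lip',lip(q),q)
import cv2
cv2.imwrite('pics/s4.png',arm.capture('scene')[:,:,::-1])
q=lipplan(q,[([.545,-.047,.17],10,.145)])
E
```

```text
16.35 [  0.422  26.734  57.593 -23.472 112.572  37.297] [ 0.623 -0.037  0.282] [-0.487 -0.251 -4.138] 0.011386380697407352
[[ 0.74  -0.296  0.604]
 [-0.672 -0.37   0.642]
 [ 0.034 -0.881 -0.472]]
tilt 28.262750052897907 az -128.6177811568686
lip [ 0.5432385  -0.04528152  0.17989793] [  0.42174675  26.73399126  57.59309777 -23.4717374  112.57243934
  37.29678257]
[0, [-0.0, 0.001, -0.008] , 0.145 ],
[0, [-0.001, 0.001, -0.008] , 0.145 ],
[0, [-0.001, 0.001, -0.008] , 0.145 ],
[0, [-0.001, 0.001, -0.008] , 0.145 ],
[0, [-0.001, 0.001, -0.008] , 0.145 ],
[0, [-0.001, 0.001, -0.008] , 0.145 ],
[0, [-0.001, 0.001, -0.007] , 0.145 ],
[0, [-0.001, 0.001, -0.008] , 0.145 ],
[0, [-0.0, 0.0, -0.007] , 0.145 ],
[0, [-0.001, 0.001, -0.008] , 0.145 ],
[ 1.000e-01  1.760e+01  6.820e+01 -2.330e+01  1.110e+02  1.207e+02] [ 0.55  -0.045  0.299] tilt 28.3 az -128.6 lip [ 0.545 -0.047  0.17 ]
```

View pics/s4.png

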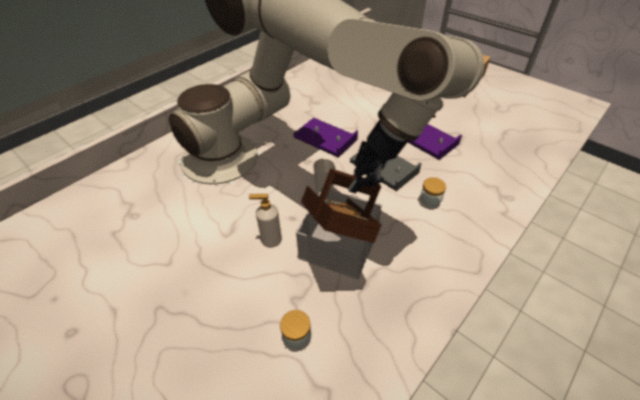

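Run:
```python
from pour import *
q=now()
q=lipplan(q,[([.602,-.031,.178],4,0),([.585,-.055,.175],5,.145),([.545,-.048,.165],5,.145),([.545,-.048,.145],2,0)])
```

```text
[0, [0.008, -0.005, 0.012] , 0 ],
[0, [0.008, -0.005, 0.011] , 0 ],
[0, [0.008, -0.005, 0.012] , 0 ],
[0, [0.009, -0.006, 0.011] , 0 ],
[  1.4  35.   45.4 -23.9 116.5  37.2] [ 0.678 -0.027  0.283] tilt 28.3 az -128.6 lip [ 0.602 -0.031  0.179]
[0, [0.0, 0.003, -0.013] , 0.145 ],
[0, [0.001, 0.003, -0.013] , 0.145 ],
[0, [0.001, 0.004, -0.013] , 0.145 ],
[0, [0.002, 0.003, -0.012] , 0.145 ],
[0, [0.003, 0.004, -0.012] , 0.145 ],
[ -1.5  27.3  55.3 -24.3 113.3  76.8] [ 0.627 -0.065  0.297] tilt 28.3 az -128.6 lip [ 0.585 -0.055  0.175]
[0, [-0.004, 0.004, -0.015] , 0.145 ],
[0, [-0.003, 0.003, -0.015] , 0.145 ],
[0, [-0.001, 0.004, -0.016] , 0.145 ],
[0, [-0.001, 0.003, -0.016] , 0.145 ],
[0, [0.001, 0.004, -0.016] , 0.145 ],
[  0.   17.6  68.8 -23.3 110.5 121.5] [ 0.549 -0.046  0.294] tilt 28.3 az -128.6 lip [ 0.545 -0.048  0.165]
[0, [-0.005, 0.009, 0.0] , 0 ],
[0, [-0.005, 0.009, 0.001] , 0 ],
[  0.   17.9  70.7 -23.  108.4 122.5] [ 0.55  -0.046  0.274] tilt 28.3 az -128.6 lip [ 0.545 -0.048  0.144]
```

Call:
{"op": "drive_tool", "data": {
  "targets": [
    [0, [0.008, -0.005, 0.012], 0],
    [0, [0.008, -0.005, 0.012], 0],
    [0, [0.008, -0.005, 0.012], 0],
    [0, [0.008, -0.005, 0.011], 0],
    [0, [0, 0.003, -0.013], 0.145],
    [0, [0.001, 0.003, -0.013], 0.145],
    [0, [0.001, 0.004, -0.013], 0.145],
    [0, [0.002, 0.003, -0.012], 0.145]
  ]
}}

```text
time: 17.2
tool_pos: [0.6416, -0.0536, 0.2906]
tcp_rot: [-113.2, -16.6, -72.3]
force: [-0.2, -0.6, -4.7]
opening: 0.0111
```

Call:
{"op": "drive_tool", "data": {
  "targets": [
    [0, [0.003, 0.004, -0.012], 0.145],
    [0, [-0.004, 0.004, -0.015], 0.145],
    [0, [-0.003, 0.003, -0.015], 0.145],
    [0, [-0.001, 0.004, -0.016], 0.145],
    [0, [-0.001, 0.003, -0.016], 0.145],
    [0, [0.001, 0.004, -0.016], 0.145],
    [0, [-0.005, 0.009, 0], 0],
    [0, [-0.005, 0.009, 0], 0]
  ]
}}

```text
time: 18.0
tool_pos: [0.5523, -0.0405, 0.2699]
tcp_rot: [-91.8, -28.2, -124.7]
force: [-0.3, -1.0, -3.1]
opening: 0.0112
```

```bash
python3 st.py
python3 - <<'E'
from pour import *
q=now();print('lip',lip(q),q)
import cv2
a=arm.capture('scene')[:,:,::-1];b=arm.capture('top')[:,:,::-1]
cv2.imwrite('pics/s5.png',cv2.resize(a[60:300,180:500],None,fx=2.4,fy=2.4));cv2.imwrite('pics/t5.png',b)
E
```

```text
18.0 [  0.182  17.88   71.045 -22.872 108.179 121.431] [ 0.552 -0.041  0.27 ] [-0.336 -0.978 -3.081] 0.011220684136108924
[[-0.502 -0.294  0.813]
 [-0.725 -0.37  -0.581]
 [ 0.472 -0.881 -0.027]]
tilt 28.227226036961454 az -128.48773266225254
lip [ 0.54381475 -0.04567345  0.14226113] [  0.18218002  17.88049798  71.04535636 -22.87213221 108.17930947
 121.43092179]
```

View pics/s5.png

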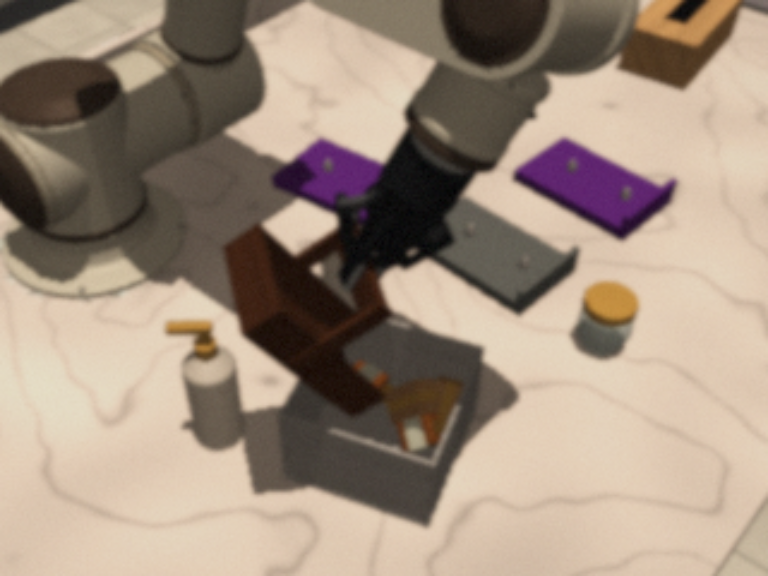

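View pics/t5.png

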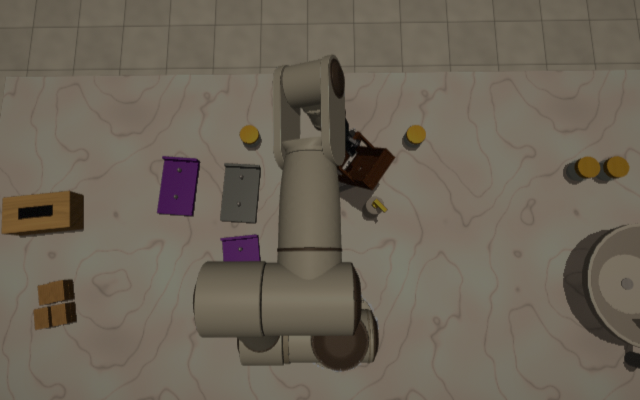

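Call:
{"op": "drive_tool", "data": {
  "targets": [
    [0, [0, 0, 0], 0],
    [0, [0.006, -0.011, 0], 0],
    [0, [0.012, -0.022, 0], 0],
    [0, [0.014, -0.026, 0], 0],
    [0, [0.014, -0.026, 0], 0],
    [0, [0.014, -0.026, 0], 0],
    [0, [0.012, -0.022, 0], 0],
    [0, [0.006, -0.011, 0], 0]
  ]
}}

```text
time: 18.9
tool_pos: [0.5549, -0.0437, 0.4375]
tcp_rot: [-91.5, -28.1, -125.1]
force: [-0.2, -0.1, -3.0]
opening: 0.0116
```

```bash
python3 - <<'E'
from pour import *
import cv2
a=arm.capture('scene')[:,:,::-1]
cv2.imwrite('pics/s6.png',cv2.resize(a[60:300,180:500],None,fx=2.4,fy=2.4))
E
python3 st.py
```

```text
18.95 [ -0.108  19.122  50.126 -27.172 125.755 112.23 ] [ 0.555 -0.044  0.438] [-0.541  0.01  -0.072] 0.011393888743894295
[[-0.508 -0.291  0.811]
 [-0.722 -0.37  -0.585]
 [ 0.47  -0.882 -0.022]]
tilt 28.095813092580542 az -128.2108531255627
```

View pics/s6.png

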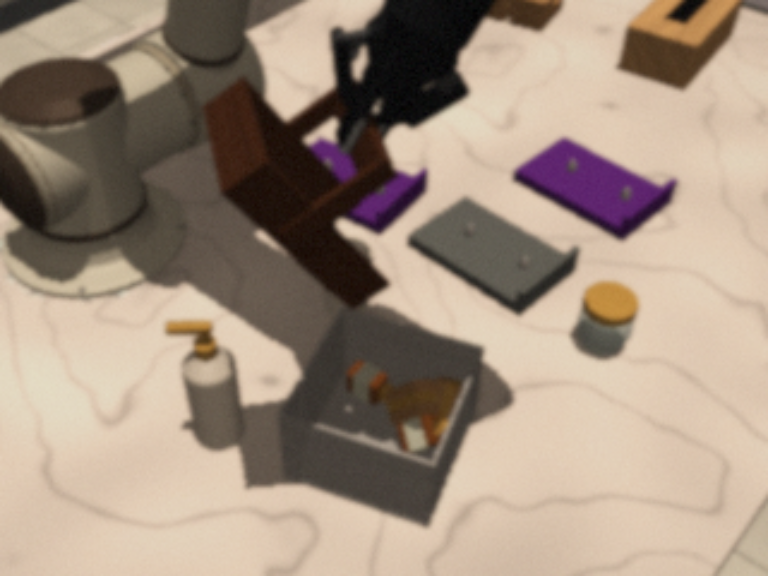

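```bash
cat > rot.py <<'E'
from go import *
import sys
def sim(q,start,nA,rT,zT,nB,out=False,m=.048):
    for i in range(nA):
        p,M=fk(q,PP);sp=-.149 if q[5]>-160.9+8 else -.05
        s=(M.T@((np.array(start)-p)/(nA-i))).round(3);q=row(q,s,sp)
        if out:print('[0,',s.tolist(),',',sp,'],')
    print('A',*info(q))
    for i in range(nB):
        p,M=fk(q,PP);r=np.hypot(*p[:2]);e=p[:2]/r;t=np.array([e[1],-e[0]])
        w=np.array([*(t*m+e*np.clip(rT-r,-.012,.012)*1),np.clip(zT-p[2],-.012,.012)])
        s=(M.T@w).round(3);q=row(q,s,0)
        if out: print('[0,',s.tolist(),', 0],',*info(q))
        elif i%6==5: print('  ',i,*info(q))
    return q
if __name__=='__main__':
    for rT in (.45,.55,.65):
      for zT in (.4,.5):
        a=np.radians(25);print(rT,zT);sim(now(),[rT*np.cos(a),rT*np.sin(a),zT],34,rT,zT,30)
E
python3 rot.py
```

```text
0.45 0.4
A [  24.4   10.5   65.6  -16.   128.2 -147.6] [0.407 0.191 0.399] tilt 28.1 az -128.2
   5 [   5.     5.7   72.6  -24.   119.1 -161.1] [ 0.448 -0.003  0.386] tilt 28.3 az -126.4
   11 [  -8.2    0.7   79.6  -29.8  110.5 -161.1] [ 0.425 -0.141  0.377] tilt 30.7 az -122.4
   17 [ -22.8   -5.7   89.3  -36.2   99.6 -161.1] [ 0.353 -0.275  0.363] tilt 36.0 az -120.2
   23 [ -39.2  -13.4  100.7  -43.1   86.7 -161.1] [ 0.232 -0.384  0.347] tilt 43.5 az -121.5
   29 [ -58.3  -22.2  113.1  -50.5   72.1 -161.1] [ 0.076 -0.444  0.332] tilt 52.5 az -126.2
0.45 0.5
A [  24.3   13.2   50.6  -19.7  139.9 -152.9] [0.408 0.19  0.5  ] tilt 28.1 az -128.2
   5 [   6.8    7.6   59.4  -23.8  129.5 -161.1] [0.448 0.027 0.476] tilt 26.1 az -128.2
   11 [  -6.9    2.5   66.9  -26.5  120.5 -161.1] [ 0.436 -0.104  0.459] tilt 25.8 az -124.7
   17 [ -20.6   -3.3   75.2  -30.4  110.8 -161.1] [ 0.384 -0.231  0.444] tilt 28.7 az -121.0
   23 [ -35.    -9.7   84.4  -34.9  100.2 -161.1] [ 0.292 -0.34   0.431] tilt 34.4 az -120.7
   29 [ -50.4  -16.8   94.   -40.    89.  -161.1] [ 0.167 -0.417  0.422] tilt 
[... 1538 characters left out ...]
 -161.1] [ 0.467 -0.446  0.371] tilt 30.1 az -115.5
   29 [ -51.2    6.4   76.5  -33.7   82.  -161.1] [ 0.317 -0.564  0.371] tilt 36.9 az -117.5
0.65 0.5
A [  24.5   43.6    6.9  -27.   150.5 -156. ] [0.571 0.264 0.484] tilt 26.9 az -126.0
   5 [   5.8   31.6   28.   -23.2  132.5 -161.1] [0.636 0.046 0.462] tilt 22.1 az -123.5
   11 [  -9.7   24.2   40.1  -21.2  119.9 -161.1] [ 0.63  -0.136  0.446] tilt 19.2 az -117.0
   17 [ -24.3   18.2   48.7  -21.4  110.1 -161.1] [ 0.573 -0.3    0.443] tilt 20.1 az -110.0
   23 [ -38.7   12.8   56.1  -22.8  101.2 -161.1] [ 0.473 -0.442  0.446] tilt 24.0 az -107.9
   29 [ -52.9    7.7   63.   -24.8   92.4 -161.1] [ 0.339 -0.553  0.452] tilt 29.5 az -111.1
```

```bash
python3 - <<'E'
from station import arm
from h import *
s=arm.camera_model('scene');t=arm.camera_model('top')
for p in [(0,215),(100,165),(250,78),(340,30),(350,55)]: print(p,onz(s,*p,0).round(2))
for p in [(5,395),(100,395),(635,395),(50,300),(40,215),(10,75)]: print(p,onz(t,*p,0).round(2))
E
cat > out.py <<'E'
from go import *
def sim(az,zT,n,m=.045,q=None):
    q=now() if q is None else q
    a=np.radians(az);T=np.array([.75*np.cos(a),.75*np.sin(a),zT])
    for i in range(60):
        p,M=fk(q,PP);d=T-p
        # go around at r ~.6
        r=np.hypot(*p[:2]);ca=np.arctan2(p[1],p[0]);da=a-ca
        if abs(da)<.05 and np.linalg.norm(d)<.02: break
        na=ca+np.clip(da,-.07,.07);nr=r+np.clip((.75 if abs(da)<.3 else .6)-r,-.03,.03)
        w=np.array([nr*np.cos(na),nr*np.sin(na),p[2]+np.clip(zT-p[2],-.02,.02)])-p
        q=row(q,M.T@w,0)
    print(az,zT,i,*info(q))
    for i in range(n):
        p,M=fk(q,PP);w=np.array([m*np.cos(a),m*np.sin(a),np.clip(zT-p[2],-.02,.02)])
        q=row(q,M.T@w,0)
        if i%4==3: print('  ',i,*info(q))
if __name__=='__main__':
    for az in (90,100,114):
        for z in (.4,.5): sim(az,z,20)
E
python3 out.py
```

```text
(0, 215) [-0.3  -0.63 -0.  ]
(100, 165) [-0.29 -0.31  0.  ]
(250, 78) [-0.35  0.44  0.  ]
(340, 30) [-0.37  1.11  0.  ]
(350, 55) [-0.14  0.92  0.  ]
(5, 395) [-0.23  1.14  0.  ]
(100, 395) [-0.22  0.81  0.  ]
(635, 395) [-0.22 -1.    0.  ]
(50, 300) [0.09 1.02 0.  ]
(40, 215) [0.4  1.09 0.  ]
(10, 75) [0.96 1.28 0.  ]
90 0.4 59 [ 88.7  48.9   6.9 -16.  137.  161.1] [0.002 0.735 0.39 ] tilt 17.6 az -52.8
   3 [ 88.3  49.7   6.9 -15.2 129.9 161.1] [0.013 0.778 0.373] tilt 13.8 az -34.2
   7 [ 87.9  49.9   6.9 -14.3 122.6 161.1] [0.022 0.821 0.367] tilt 12.0 az -3.6
   11 [ 87.6  50.3   6.9 -13.5 114.8 161.1] [0.031 0.867 0.364] tilt 14.2 az 27.8
   15 [ 87.2  50.9   6.9 -12.7 106.6 161.1] [0.037 0.916 0.364] tilt 19.3 az 47.7
   19 [ 86.9  51.7   6.9 -11.9  98.  161.1] [0.043 0.967 0.367] tilt 25.9 az 59.1
90 0.5 59 [ 92.1  43.4   6.9 -31.1 141.6 161.1] [0.005 0.671 0.48 ] tilt 24.6 az -37.4
   3 [ 91.2  44.7   6.9 -30.  134.4 161.1] [0.026 0.718 0.459] tilt 23.1 az -23.4
   7 [ 90.6  45.8   6.9 -28.9 126.7 161.1] [0.044 0.767 0.443] tilt 23.0 az -6.9
   11 [ 90.   46.9   6.9 -27.8 11
[... 1578 characters left out ...]
23.0 az -25.8
   15 [111.7  51.7   6.9 -21.8 130.1 161.1] [-0.272  0.729  0.354] tilt 19.6 az -10.6
   19 [111.6  51.6   6.9 -21.1 123.2 161.1] [-0.28   0.769  0.352] tilt 17.9 az 10.3
114 0.5 59 [116.7  46.    6.9 -44.4 151.3 161.1] [-0.249  0.571  0.481] tilt 36.6 az -29.0
   3 [115.9  47.1   6.9 -43.4 145.4 161.1] [-0.239  0.612  0.461] tilt 35.2 az -21.5
   7 [115.4  47.8   6.9 -42.5 139.2 161.1] [-0.233  0.653  0.446] tilt 33.9 az -12.3
   11 [115.   48.5   6.9 -41.6 132.5 161.1] [-0.23   0.696  0.435] tilt 33.2 az -1.5
   15 [114.7  49.1   6.9 -40.8 125.3 161.1] [-0.23   0.742  0.427] tilt 33.3 az 10.6
   19 [114.3  49.6   6.9 -39.9 117.6 161.1] [-0.234  0.79   0.423] tilt 34.7 az 23.0
```

Run:
```python
from out import *
q=now()
for i in range(18): q=row(q,[0,0,0],-.149)
print(*info(q))
for az in (85,100,114):
    for z in (.35,.45): sim(az,z,20,q=q.copy())
```

```text
[-1.000e-01  1.910e+01  5.010e+01 -2.720e+01  1.258e+02 -4.140e+01] [ 0.552 -0.047  0.44 ] tilt 28.1 az -128.2
85 0.35 26 [ 74.1  53.7   6.9  18.3 142.4  58.6] [0.062 0.731 0.341] tilt 26.7 az -131.1
   3 [ 74.6  53.8   6.9  19.5 136.2  60. ] [0.052 0.766 0.33 ] tilt 22.7 az -142.1
   7 [ 75.   53.3   6.9  20.6 129.8  61.2] [0.042 0.802 0.33 ] tilt 19.6 az -158.7
   11 [ 75.4  53.1   6.9  21.5 122.8  62.1] [0.034 0.843 0.331] tilt 18.5 az 179.6
   15 [ 75.8  53.2   6.9  22.1 115.1  62.8] [0.028 0.888 0.331] tilt 20.1 az 157.6
   19 [ 76.3  53.7   6.9  22.5 106.9  63.2] [0.024 0.937 0.332] tilt 24.1 az 140.1
85 0.45 38 [ 71.9  45.6   6.9  23.8 136.6  62.6] [0.062 0.734 0.44 ] tilt 19.8 az -162.9
   3 [ 72.8  47.1   6.9  24.1 128.6  63.3] [0.052 0.787 0.419] tilt 19.3 az 177.7
   7 [ 73.7  48.    6.9  24.5 120.3  64. ] [0.042 0.839 0.41 ] tilt 21.1 az 157.5
   11 [ 74.4  48.9   6.9  24.7 111.7  64.4] [0.035 0.893 0.405] tilt 25.0 az 141.1
   15 [ 75.2  50.    6.9  24.9 102.7  64.7] [0.029 0.947 0.404] tilt 30.5 az 129.2
   19 [76.  51.3  6.9 25.  93.4 64.9] [0.025 1.001 0.406] tilt 36.
[... 1398 characters left out ...]
69.9
   15 [103.   55.    6.9  31.5 105.5  93.3] [-0.445  0.837  0.333] tilt 31.7 az 176.5
   19 [104.   56.    6.9  31.6  96.7  93.6] [-0.476  0.878  0.334] tilt 36.3 az 165.5
114 0.45 34 [ 98.3  47.    6.9  33.7 137.6  94. ] [-0.301  0.67   0.439] tilt 27.4 az -136.1
   3 [ 99.6  48.2   6.9  33.8 129.6  94.7] [-0.341  0.707  0.421] tilt 27.2 az -150.3
   7 [100.6  48.9   6.9  34.  121.4  95.4] [-0.379  0.745  0.414] tilt 28.6 az -165.2
   11 [101.6  49.8   6.9  34.1 112.8  95.9] [-0.416  0.786  0.411] tilt 31.7 az -178.8
   15 [102.6  50.7   6.9  34.1 103.8  96.3] [-0.45   0.828  0.412] tilt 36.2 az 169.9
   19 [103.7  51.8   6.9  34.   94.5  96.5] [-0.483  0.871  0.416] tilt 41.7 az 160.8
```

```bash
cat > out2.py <<'E'
from go import *
LIP=np.array([-.0574,.116,0])
def run(az,zT,nT,nP,R1=.74,m=.045,nspin=18,pr=True,azp=None):
    q=now();p,M=fk(q,PP);a0=np.arctan2(p[1],p[0]);r0=np.hypot(*p[:2]);z0=p[2];a1=np.radians(az)
    for i in range(nT):
        f=(i+1)/nT;aa=a0+(a1-a0)*f;rr=r0+(R1-r0)*max(0,(f-.6)/.4);zz=z0+(zT-z0)*f
        p,M=fk(q,PP);s=(M.T@(np.array([rr*np.cos(aa),rr*np.sin(aa),zz])-p)).round(3);s=np.clip(s,-.049,.049)
        q=row(q,s,-.149 if i<nspin else 0)
        if pr:print('[0,',s.tolist(),',',-.149 if i<nspin else 0,'],',fk(q,PP)[0].round(3))
    print(*info(q))
    a=np.radians(azp or az)
    for i in range(nP):
        p,M=fk(q,PP);w=np.array([m*np.cos(a),m*np.sin(a),np.clip(zT-.02-p[2],-.02,.02)])
        s=(M.T@w).round(3);q=row(q,s,0)
        p,M=fk(q,PP);print('[0,',s.tolist(),', 0],' if pr else '',*info(q),'lip',(p+M@LIP).round(2))
if __name__=='__main__':
    for az,azp,z in ((95,100,.45),(95,105,.45),(95,110,.42),(95,120,.45)):
        print(az,azp,z);run(az,z,26,12,pr=False,azp=azp)
E
python3 out2.py
```

```text
95 100 0.45
[ 81.4  47.1   6.9  26.1 144.2  72.9] [-0.059  0.697  0.433] tilt 25.7 az -135.1
[0, [0.012, -0.009, 0.043]  [ 82.1  48.4   6.9  25.8 141.7  72.8] [-0.068  0.716  0.413] tilt 25.2 az -137.3 lip [-0.15  0.66  0.33]
[0, [0.004, -0.026, 0.04]  [ 82.5  48.7   6.9  26.1 139.9  73.4] [-0.077  0.726  0.408] tilt 24.5 az -140.5 lip [-0.16  0.67  0.33]
[0, [0.003, -0.027, 0.041]  [ 83.   48.8   6.9  26.3 138.1  74. ] [-0.086  0.736  0.405] tilt 24.0 az -143.9 lip [-0.17  0.69  0.32]
[0, [0.003, -0.026, 0.042]  [ 83.4  48.9   6.9  26.6 136.2  74.6] [-0.095  0.746  0.402] tilt 23.5 az -147.7 lip [-0.18  0.7   0.32]
[0, [0.003, -0.025, 0.042]  [ 83.8  49.    6.9  26.9 134.4  75.1] [-0.103  0.756  0.4  ] tilt 23.1 az -151.6 lip [-0.19  0.71  0.32]
[0, [0.003, -0.024, 0.043]  [ 84.2  49.1   6.9  27.1 132.5  75.6] [-0.112  0.766  0.398] tilt 22.8 az -155.8 lip [-0.2   0.72  0.31]
[0, [0.004, -0.023, 0.044]  [ 84.6  49.2   6.9  27.2 130.6  75.9] [-0.119  0.777  0.396] tilt 22.6 az -160.2 lip [-0.21  0.74  0.31]
[0, [0.004, -0.021, 0.044]  [ 84.9  49.3   6.9  27.4 128.6  76.3] [-0.127  0.
[... 4955 characters left out ...]
 -158.0 lip [-0.3   0.72  0.32]
[0, [-0.011, -0.016, 0.045]  [ 91.6  48.8   6.9  28.9 127.5  83.7] [-0.225  0.769  0.404] tilt 23.5 az -162.1 lip [-0.32  0.73  0.32]
[0, [-0.011, -0.015, 0.046]  [ 92.6  48.8   6.9  29.  125.4  84.6] [-0.243  0.777  0.404] tilt 23.8 az -166.3 lip [-0.34  0.74  0.32]
[0, [-0.011, -0.013, 0.046]  [ 93.5  48.9   6.9  29.1 123.2  85.5] [-0.261  0.785  0.403] tilt 24.1 az -170.4 lip [-0.36  0.75  0.32]
[0, [-0.011, -0.012, 0.047]  [ 94.5  49.    6.9  29.1 121.   86.3] [-0.278  0.793  0.402] tilt 24.6 az -174.5 lip [-0.37  0.77  0.32]
[0, [-0.011, -0.01, 0.047]  [ 95.4  49.2   6.9  29.1 118.7  87.1] [-0.295  0.801  0.402] tilt 25.3 az -178.4 lip [-0.39  0.78  0.32]
```

```bash
python3 -c "
from out2 import *
run(95,.45,24,1,azp=100)"
```

```text
[0, [-0.03, -0.016, -0.022] , -0.149 ], [ 0.554 -0.007  0.441]
[0, [-0.031, -0.015, -0.02] , -0.149 ], [0.553 0.033 0.441]
[0, [-0.034, -0.014, -0.017] , -0.149 ], [0.55  0.073 0.441]
[0, [-0.035, -0.013, -0.015] , -0.149 ], [0.543 0.113 0.442]
[0, [-0.036, -0.012, -0.013] , -0.149 ], [0.533 0.152 0.442]
[0, [-0.038, -0.011, -0.009] , -0.149 ], [0.521 0.191 0.442]
[0, [-0.038, -0.01, -0.007] , -0.149 ], [0.505 0.227 0.443]
[0, [-0.039, -0.008, -0.003] , -0.149 ], [0.488 0.263 0.443]
[0, [-0.04, -0.007, -0.001] , -0.149 ], [0.466 0.298 0.444]
[0, [-0.04, -0.006, 0.004] , -0.149 ], [0.444 0.332 0.444]
[0, [-0.039, -0.005, 0.006] , -0.149 ], [0.419 0.363 0.445]
[0, [-0.039, -0.003, 0.01] , -0.149 ], [0.391 0.392 0.445]
[0, [-0.038, -0.002, 0.013] , -0.149 ], [0.362 0.42  0.445]
[0, [-0.037, -0.001, 0.016] , -0.149 ], [0.33  0.445 0.446]
[0, [-0.031, -0.004, 0.029] , -0.149 ], [0.303 0.477 0.446]
[0, [-0.025, -0.007, 0.037] , -0.149 ], [0.278 0.515 0.447]
[0, [-0.024, -0.005, 0.041] , -0.149 ], [0.247 0.552 0.447]
[0, [-0.021, -0.003, 0.044] , -0.149 ], [0.213 0.586 0.447]
[0, [-0.019, -0.002, 0.046] , 0 ], [0.175 0.619 0.448]
[0, [-0.022, 0.001, 0.046] , 0 ], [0.132 0.642 0.443]
[0, [-0.024, -0.005, 0.049] , 0 ], [0.086 0.66  0.438]
[0, [-0.026, -0.012, 0.049] , 0 ], [0.04  0.674 0.435]
[0, [-0.029, -0.014, 0.049] , 0 ], [-0.007  0.685  0.435]
[0, [-0.033, -0.014, 0.049] , 0 ], [-0.055  0.693  0.435]
[ 81.2  47.    6.9  26.1 144.8  72.7] [-0.055  0.693  0.435] tilt 25.9 az -134.2
[0, [0.013, -0.007, 0.043] , 0], [ 81.9  48.4   6.9  25.7 142.3  72.6] [-0.064  0.713  0.414] tilt 25.4 az -136.3 lip [-0.15  0.66  0.33]
```

Call:
{"op": "drive_tool", "data": {
  "targets": [
    [0, [-0.015, -0.008, -0.011], -0.1],
    [0, [-0.03, -0.015, -0.02], -0.149],
    [0, [-0.034, -0.014, -0.017], -0.149],
    [0, [-0.035, -0.013, -0.015], -0.149],
    [0, [-0.036, -0.012, -0.013], -0.149],
    [0, [-0.038, -0.011, -0.009], -0.149],
    [0, [-0.038, -0.01, -0.007], -0.149],
    [0, [-0.039, -0.008, -0.003], -0.149]
  ]
}}

```text
time: 19.75
tool_pos: [0.5006, 0.25, 0.4328]
tcp_rot: [-116.6, -9.8, -57.3]
force: [-0.3, -0.2, -3.0]
opening: 0.0115
```

Call:
{"op": "drive_tool", "data": {
  "targets": [
    [0, [-0.04, -0.007, -0.001], -0.149],
    [0, [-0.04, -0.006, 0.004], -0.149],
    [0, [-0.039, -0.005, 0.006], -0.149],
    [0, [-0.039, -0.003, 0.01], -0.149],
    [0, [-0.038, -0.002, 0.013], -0.149],
    [0, [-0.037, -0.001, 0.016], -0.149],
    [0, [-0.031, -0.004, 0.029], -0.149],
    [0, [-0.025, -0.007, 0.037], -0.149]
  ]
}}

```text
time: 20.55
tool_pos: [0.3008, 0.5096, 0.4307]
tcp_rot: [-110.0, 20.3, 5.1]
force: [1.0, 0.1, -2.5]
opening: 0.0112
```

```bash
python3 st.py; sed -i 's/r0=np.hypot(\*p\[:2\]);z0/r0=np.hypot(*p[:2]);z0/' out2.py
python3 - <<'E'
from out2 import *
q=now()
import numpy as np
for i in range(9):
    p,M=fk(q,PP);t=np.array([-.06,.70,.44]);w=(t-p)/(9-i)
    # arc: keep r growing
    a0=np.arctan2(p[1],p[0]);r0=np.hypot(*p[:2]);k=9-i
    aa=a0+(np.radians(95)-a0)/k;rr=r0+(.72-r0)/k
    s=(M.T@(np.array([rr*np.cos(aa),rr*np.sin(aa),p[2]+(.445-p[2])/k])-p)).round(3);s=np.clip(s,-.049,.049)
    sp=-.149 if i<2 else 0
    q=row(q,s,sp);print(s.tolist(),sp,*info(q))
E
```

```text
20.55 [ 51.871  32.662  31.742   0.367 143.79   43.41 ] [0.301 0.51  0.431] [ 0.985  0.136 -2.497] 0.011226127191935286
[[ 0.934 -0.295 -0.201]
 [ 0.083 -0.369  0.926]
 [-0.347 -0.881 -0.32 ]]
tilt 28.19560791780908 az -128.58779923355044
[-0.025, -0.005, 0.035] -0.149 [ 55.1  35.2  27.6   3.1 145.3  40. ] [0.269 0.538 0.435] tilt 28.2 az -128.6
[-0.022, -0.003, 0.038] -0.149 [ 58.4  37.9  23.2   6.  146.8  36.9] [0.237 0.569 0.436] tilt 28.2 az -128.6
[-0.02, -0.002, 0.041] 0 [ 61.8  40.8  18.    9.4 148.6  42.8] [0.202 0.598 0.438] tilt 28.2 az -128.6
[-0.023, 0.0, 0.041] 0 [ 65.2  44.3  12.   13.2 150.6  49.4] [0.164 0.625 0.439] tilt 28.2 az -128.6
[-0.026, 0.002, 0.04] 0 [ 68.6  47.2   6.9  17.2 151.9  56.2] [0.122 0.647 0.439] tilt 28.1 az -128.7
[-0.029, 0.003, 0.039] 0 [ 71.9  47.4   6.9  19.9 150.5  61.5] [0.077 0.662 0.435] tilt 27.9 az -129.1
[-0.031, 0.002, 0.038] 0 [ 75.2  47.5   6.9  22.4 149.1  66.4] [0.031 0.674 0.433] tilt 27.7 az -129.6
[-0.033, -0.0, 0.04] 0 [ 78.6  47.7   6.9  24.5 147.4  71.3] [-0.016  0.684  0.43 ] tilt 27.4 az -130.4
[-0.034, -0.011, 0.048] 0 [ 81.9  47.7   6.9  26.5 145.3  75.9] [-0.064  0.693  0.428] tilt 26.9 az -132.2
```

Call:
{"op": "drive_tool", "data": {
  "targets": [
    [0, [-0.025, -0.005, 0.035], -0.149],
    [0, [-0.022, -0.003, 0.038], -0.149],
    [0, [-0.02, -0.002, 0.041], 0],
    [0, [-0.023, 0, 0.041], 0],
    [0, [-0.026, 0.001, 0.04], 0],
    [0, [-0.029, 0.001, 0.04], 0],
    [0, [-0.031, 0, 0.039], 0],
    [0, [-0.032, -0.005, 0.042], 0]
  ]
}}

```text
time: 21.35
tool_pos: [-0.0092, 0.6883, 0.4267]
tcp_rot: [-102.0, 24.9, 22.5]
force: [0.6, 0.8, -2.4]
opening: 0.0115
```

```bash
cat > push.py <<'E'
from out2 import *
import sys
azs=[float(x) for x in sys.argv[1].split(',')];zT=float(sys.argv[2])
q=now();print(*info(q));m=.045
G=np.array([-.478,.033,-.878])
for az in azs:
    a=np.radians(az);p,M=fk(q,PP);w=np.array([m*np.cos(a),m*np.sin(a),np.clip(zT-p[2],-.02,.02)])
    s=(M.T@w).round(3);q=row(q,s,0);p,M=fk(q,PP);print(s.tolist(),*info(q),'lip',(p+M@LIP).round(2),np.linalg.norm(M[:,1]-G).round(3))
E
python3 push.py 95,100,100,100,100,100,100,100,100,100,100,100,100,100,100 .43
```

```text
[ 78.3  47.7   7.   24.4 147.4  71.2] [-0.012  0.685  0.429] tilt 27.4 az -130.6
[0.012, -0.016, 0.041] [ 78.8  48.9   6.9  24.2 145.1  71.3] [-0.019  0.702  0.411] tilt 26.8 az -132.6 lip [-0.1   0.64  0.33] 0.404
[0.001, -0.029, 0.039] [ 79.4  49.    6.9  24.7 143.4  72.2] [-0.03   0.711  0.407] tilt 26.0 az -135.2 lip [-0.11  0.66  0.33] 0.381
[0.001, -0.029, 0.04] [ 80.   49.1   6.9  25.2 141.6  73.1] [-0.04   0.721  0.404] tilt 25.3 az -138.1 lip [-0.13  0.67  0.32] 0.357
[0.001, -0.028, 0.04] [ 80.6  49.2   6.9  25.6 139.9  73.9] [-0.05   0.73   0.401] tilt 24.6 az -141.2 lip [-0.14  0.68  0.32] 0.333
[0.001, -0.027, 0.041] [ 81.1  49.2   6.9  25.9 138.1  74.6] [-0.06   0.74   0.399] tilt 24.0 az -144.7 lip [-0.15  0.69  0.32] 0.308
[0.001, -0.026, 0.042] [ 81.7  49.3   6.9  26.2 136.3  75.3] [-0.07   0.75   0.396] tilt 23.5 az -148.4 lip [-0.16  0.71  0.31] 0.282
[0.001, -0.025, 0.042] [ 82.1  49.4   6.9  26.5 134.4  75.9] [-0.079  0.76   0.395] tilt 23.1 az -152.3 lip [-0.17  0.72  0.31] 0.256
[0.001, -0.024, 0.043] [ 82.6  49.4   6.9  26.8 132.6  76.5] [-0.089  0.77   0.393]
[... 284 characters left out ...]
65.2 lip [-0.2   0.76  0.3 ] 0.176
[0.002, -0.02, 0.045] [ 83.8  49.7   6.9  27.3 126.8  77.9] [-0.114  0.802  0.389] tilt 22.5 az -169.8 lip [-0.21  0.77  0.3 ] 0.15
[0.002, -0.019, 0.046] [ 84.2  49.8   6.9  27.4 124.7  78.3] [-0.122  0.813  0.388] tilt 22.7 az -174.4 lip [-0.22  0.79  0.3 ] 0.125
[0.002, -0.017, 0.046] [ 84.6  49.9   6.9  27.6 122.7  78.6] [-0.129  0.824  0.387] tilt 23.1 az -178.9 lip [-0.22  0.8   0.3 ] 0.104
[0.002, -0.016, 0.047] [ 85.   50.    6.9  27.6 120.6  79. ] [-0.137  0.835  0.386] tilt 23.5 az 176.6 lip [-0.23  0.82  0.3 ] 0.089
[0.002, -0.014, 0.047] [ 85.3  50.2   6.9  27.7 118.5  79.3] [-0.144  0.847  0.385] tilt 24.2 az 172.3 lip [-0.24  0.83  0.3 ] 0.083
```

Call:
{"op": "drive_tool", "data": {
  "targets": [
    [0, [0.01, -0.018, 0.041], 0],
    [0, [0.001, -0.029, 0.039], 0],
    [0, [0.001, -0.029, 0.04], 0],
    [0, [0.001, -0.028, 0.04], 0],
    [0, [0.001, -0.027, 0.041], 0],
    [0, [0.001, -0.026, 0.042], 0],
    [0, [0.001, -0.025, 0.042], 0],
    [0, [0.001, -0.024, 0.043], 0]
  ]
}}

```text
time: 22.15
tool_pos: [-0.0867, 0.7705, 0.3885]
tcp_rot: [-90.9, 22.8, 22.7]
force: [0.8, -0.6, -2.5]
opening: 0.0115
```

```bash
python3 push.py 105,105,105,105,105,105,105,105 .42
```

```text
[ 82.8  49.7   7.   26.6 132.8  76.5] [-0.09   0.769  0.39 ] tilt 22.9 az -155.0
[-0.002, -0.021, 0.044] [ 83.5  49.7   6.9  26.9 130.9  77.3] [-0.102  0.779  0.388] tilt 22.6 az -159.1 lip [-0.19  0.74  0.3 ] 0.212
[-0.002, -0.02, 0.045] [ 84.1  49.8   6.9  27.1 128.9  78. ] [-0.114  0.789  0.387] tilt 22.5 az -163.5 lip [-0.21  0.76  0.3 ] 0.185
[-0.002, -0.019, 0.045] [ 84.7  49.9   6.9  27.3 126.9  78.7] [-0.126  0.799  0.386] tilt 22.5 az -168.0 lip [-0.22  0.77  0.3 ] 0.159
[-0.002, -0.018, 0.046] [ 85.3  49.9   6.9  27.4 124.9  79.3] [-0.137  0.81   0.385] tilt 22.7 az -172.5 lip [-0.23  0.78  0.3 ] 0.134
[-0.002, -0.016, 0.046] [ 85.9  50.    6.9  27.5 122.8  79.9] [-0.148  0.82   0.385] tilt 23.0 az -177.0 lip [-0.24  0.8   0.3 ] 0.111
[-0.002, -0.015, 0.047] [ 86.5  50.1   6.9  27.6 120.8  80.4] [-0.158  0.831  0.385] tilt 23.5 az 178.6 lip [-0.25  0.81  0.3 ] 0.092
[-0.002, -0.013, 0.047] [ 87.   50.2   6.9  27.7 118.6  80.9] [-0.169  0.842  0.384] tilt 24.1 az 174.3 lip [-0.27  0.83  0.3 ] 0.08
[-0.002, -0.012, 0.048] [ 87.6  50.3   6.9  27.7 116.5  81.3] [-0.179  0.853  0.385] tilt 24.8 az 170.2 lip [-0.28  0.84  0.3 ] 0.081
```

Call:
{"op": "drive_tool", "data": {
  "targets": [
    [0, [-0.002, -0.021, 0.044], 0],
    [0, [-0.002, -0.02, 0.045], 0],
    [0, [-0.002, -0.019, 0.045], 0],
    [0, [-0.002, -0.018, 0.046], 0],
    [0, [-0.002, -0.016, 0.046], 0],
    [0, [-0.002, -0.015, 0.047], 0],
    [0, [-0.001, -0.008, 0.028], 0],
    [0, [0, 0, 0], 0]
  ]
}}

```text
time: 22.95
tool_pos: [-0.1631, 0.8355, 0.3776]
tcp_rot: [-80.4, 21.7, 22.7]
force: [0.7, 0.3, -3.9]
opening: 0.0112
```

```bash
python3 st.py
python3 - <<'E'
from station import arm
import cv2
a=arm.capture('scene')[:,:,::-1];cv2.imwrite('pics/s7.png',a)
a=arm.capture('top')[:,:,::-1];cv2.imwrite('pics/t7.png',a)
E
```

```text
22.95 [ 87.046  50.522   6.983  27.502 119.876  80.645] [-0.163  0.835  0.378] [ 0.666  0.348 -3.92 ] 0.011163612399521782
[[ 0.857 -0.4   -0.323]
 [ 0.359  0.014  0.933]
 [-0.369 -0.916  0.155]]
tilt 23.607216569458593 az 178.03866721162458
```

View pics/s7.png

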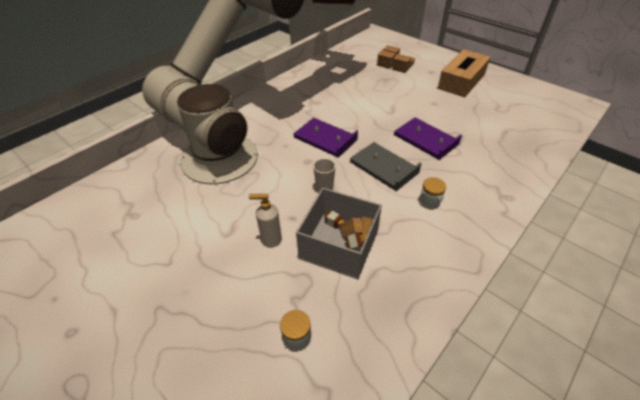

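View pics/t7.png

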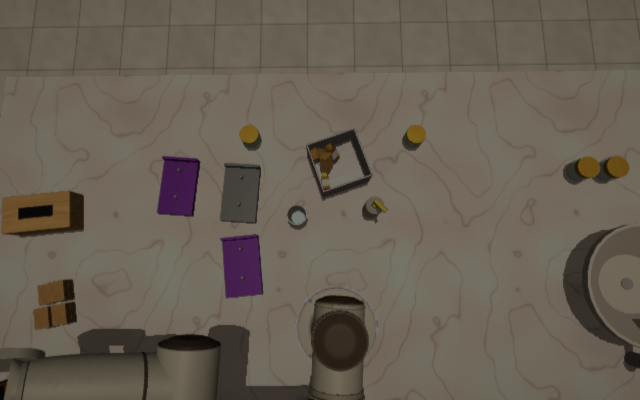

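The scene view shows all the pieces in the bin at about (350,228), and the table around it is clear. I'll refine the stand position while nothing blocks it.

Run:
```python
import cv2
from h import *
t=cv2.imread('pics/t7.png');s=cv2.imread('pics/s7.png')
A=np.hstack([cv2.resize(t[155:230,212:268],None,fx=7,fy=7,interpolation=cv2.INTER_CUBIC)])
crop(t,215,158,50,70,8,'pics/a7.png');crop(s,345,135,80,60,9,'pics/b7.png')
crop(t,300,125,80,75,7,'pics/c7.png');
```

```text
(no output)
```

View pics/a7.png

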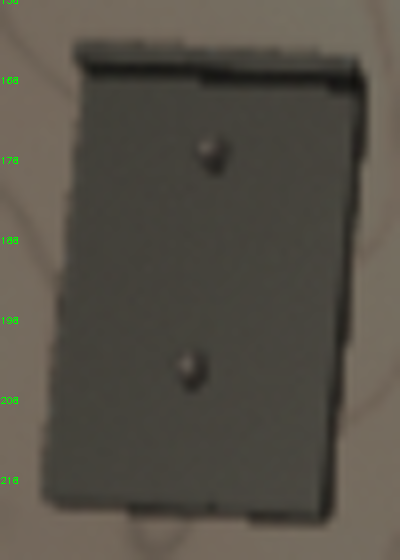

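View pics/b7.png

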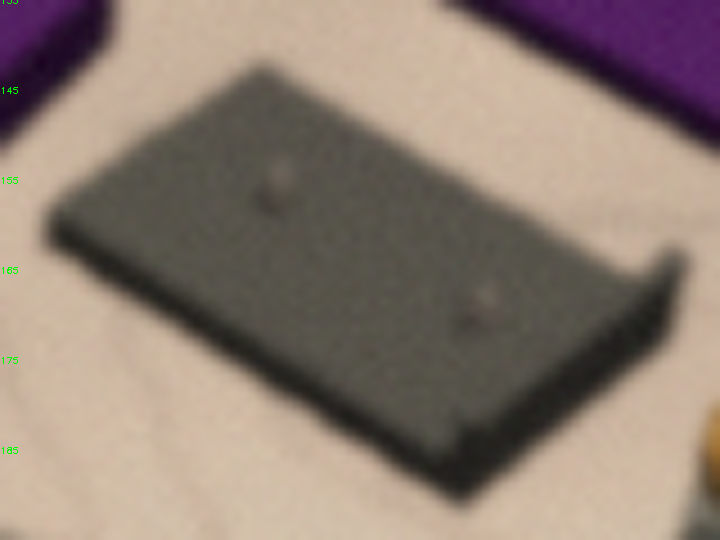

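View pics/c7.png

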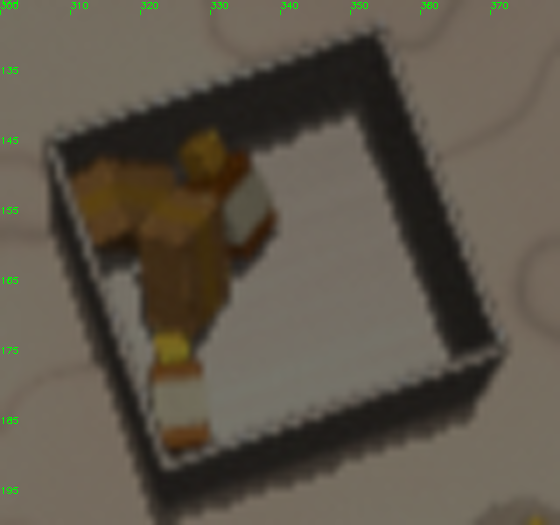

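Run:
```python
from station import arm
from h import *
from scipy.optimize import least_squares
t=arm.camera_model('top');s=arm.camera_model('scene')
P=lambda x,y,z:(x/1e3,y/1e3,z/1e3)
T=[(P(67.5,0,37),(240.4,176.3)),(P(-32.5,0,37),(237.9,203.3)),(P(-97,65,22),(220.3,219.8)),(P(-97,-65,22),(255.7,221.3)),(P(113,65,45),(224.1,162.8)),(P(113,-65,45),(259.3,164.8))]
S=[(P(67.5,0,37),(398.5,167.5)),(P(-32.5,0,37),(375.4,153.6)),(P(-97,65,22),(373.6,142.1)),(P(-97,-65,22),(350.1,158.4)),(P(113,-65,0),(395.6,190.3)),(P(113,65,45),(420,162.5))]
def w(x,p):
    c,sn=np.cos(x[2]),np.sin(x[2]);return [x[0]+c*p[0]-sn*p[1],x[1]+sn*p[0]+c*p[1],p[2]]
for nm,sets in (('top',[(t,T)]),('scene',[(s,S)]),('both',[(t,T),(s,S)])):
    f=lambda x:np.concatenate([proj(m,w(x,p))-u for m,L in sets for p,u in L])
    r=least_squares(f,[.46,.35,-.07],loss='soft_l1');print(nm,r.x[:2].round(4),np.degrees(r.x[2]).round(2));print(r.fun.reshape(-1,2).round(1).tolist())
    print('pegs',np.round(w(r.x,P(67.5,0,22)),4),np.round(w(r.x,P(-32.5,0,22)),4))
```

```text
top [0.4667 0.3468] -3.26
[[0.4, -0.3], [0.5, -0.2], [-0.4, 0.6], [-0.1, 1.0], [-0.3, -0.3], [-0.1, -0.6]]
pegs [0.534 0.343 0.022] [0.4342 0.3487 0.022 ]
scene [0.4663 0.3468] -3.53
[[-0.0, -0.1], [0.1, 0.2], [-0.5, -1.3], [-1.1, -1.1], [0.2, 1.5], [1.5, 0.3]]
pegs [0.5337 0.3427 0.022 ] [0.4339 0.3488 0.022 ]
both [0.4665 0.3468] -3.37
[[0.5, -0.2], [0.5, -0.1], [-0.5, 0.6], [-0.1, 1.1], [-0.2, -0.3], [-0.0, -0.5], [0.0, -0.1], [0.1, 0.3], [-0.6, -1.2], [-1.1, -1.0], [0.4, 1.5], [1.6, 0.2]]
pegs [0.5339 0.3428 0.022 ] [0.434  0.3487 0.022 ]
```

```bash
cat > place.py <<'E'
from go import *
th=np.radians(28.5);HT=np.array([.02,0,.103])  # handle in tray frame
c,s_=np.cos(th),np.sin(th)
# tray axes in tool frame: u=-y, n=x ; x_t= s u + c n ; z_t = c u - s n ; y_t = z x x
xt=np.array([c,-s_,0]);zt=np.array([-s_,-c,0]);yt=np.cross(zt,xt)
RT=np.stack([xt,yt,zt],1)   # tray->tool
HO=np.array([0,-.0188,.0005]) # handle in tool
def tray(q):
    p,M=fk(q,PP);Rw=M@RT;o=p+M@HO-Rw@HT;return o,Rw
def tinfo(q):
    o,Rw=tray(q);return 'tray',o.round(4),'yaw %.1f pitch(lipdown) %.1f roll %.1f'%(np.degrees(np.arctan2(Rw[1,0],Rw[0,0])),np.degrees(np.arcsin(Rw[2,0])),np.degrees(np.arcsin(Rw[2,1])))
def tp(q,t,n,sp=0,g=0,ns=99,wt=None):
    """move tray origin to t in n rows"""
    W=np.ones(n) if wt is None else np.array(wt,float)
    for i in range(n):
        p,M=fk(q,PP);o,Rw=tray(q);ot=o+(np.array(t)-o)*W[i]/W[i:].sum()
        spp=sp if i<ns else 0
        M2=M@R.from_euler('y',spp).as_matrix();tt=ot-(M2@HO-M2@RT@HT)
        sh=(M.T@(tt-p)).round(3);q=row(q,sh,spp);print('[%d,'%g,sh.tolist(),',',spp,'],')
    print(*info(q),*tinfo(q));return q
E
python3 - <<'E'
from place import *
q=now();print(*tinfo(q));p,M=fk(q,PP)
for a in np.arange(-.7,.71,.02):
    Rw=M@R.from_euler('y',a).as_matrix()@RT;y=np.degrees(np.arctan2(Rw[1,0],Rw[0,0]))
    if abs(y+3.4)<1.5: print(round(a,2),y,np.degrees(np.arcsin(Rw[2,0])),np.degrees(np.arcsin(Rw[2,1])))
E
```

```text
tray [-0.1719  0.8484  0.2924] yaw 18.1 pitch(lipdown) 6.5 roll 8.9
0.4 -2.061899481486856 4.9228116440855265 -0.09775600011763728
0.42 -3.0726623316281505 4.928578920954162 -0.5560618634084141
0.44 -4.083361077745628 4.942429757099703 -1.0141808614175096
```

Run:
```python
from place import *
q=now()
q=tp(q,[.15,.72,.30],11,.042,ns=10,wt=[1,2,3,4,4,4,4,4,4,4,4])
q=tp(q,[.4665,.3468,.15],13,0,wt=[4,4,4,4,4,4,4,4,4,3,2,1,1])
```

```text
[0, [0.006, -0.004, -0.005] , 0.042 ],
[0, [0.012, -0.007, -0.01] , 0.042 ],
[0, [0.019, -0.011, -0.015] , 0.042 ],
[0, [0.027, -0.014, -0.019] , 0.042 ],
[0, [0.028, -0.014, -0.018] , 0.042 ],
[0, [0.028, -0.015, -0.016] , 0.042 ],
[0, [0.029, -0.014, -0.015] , 0.042 ],
[0, [0.03, -0.015, -0.014] , 0.042 ],
[0, [0.03, -0.014, -0.013] , 0.042 ],
[0, [0.031, -0.015, -0.012] , 0.042 ],
[0, [0.031, -0.014, -0.011] , 0 ],
[ 62.5  36.   30.5  25.1 121.6  77.5] [0.153 0.72  0.387] tilt 23.6 az 178.2 tray [0.1495 0.7202 0.2999] yaw -3.1 pitch(lipdown) 4.9 roll -0.6
[0, [0.034, 0.001, -0.033] , 0 ],
[0, [0.034, 0.0, -0.033] , 0 ],
[0, [0.035, 0.001, -0.033] , 0 ],
[0, [0.034, 0.0, -0.033] , 0 ],
[0, [0.035, 0.001, -0.033] , 0 ],
[0, [0.034, 0.0, -0.033] , 0 ],
[0, [0.035, 0.001, -0.033] , 0 ],
[0, [0.034, 0.0, -0.033] , 0 ],
[0, [0.035, 0.001, -0.033] , 0 ],
[0, [0.026, 0.0, -0.024] , 0 ],
[0, [0.017, 0.0, -0.017] , 0 ],
[0, [0.009, 0.0, -0.008] , 0 ],
[0, [0.008, 0.001, -0.008] , 0 ],
[ 23.3  23.4  66.3  10.5 111.5  28.5] [0.47  0.347 0.237] tilt 23.6 az 178.2 tray [0.4663 0.347  0.1499] yaw -3.1 pitch(lipdown) 4.9 roll -0.6
```

Call:
{"op": "drive_tool", "data": {
  "targets": [
    [0, [0.006, -0.004, -0.005], 0.042],
    [0, [0.012, -0.007, -0.01], 0.042],
    [0, [0.019, -0.011, -0.015], 0.042],
    [0, [0.027, -0.014, -0.019], 0.042],
    [0, [0.028, -0.014, -0.018], 0.042],
    [0, [0.028, -0.015, -0.016], 0.042],
    [0, [0.029, -0.014, -0.015], 0.042],
    [0, [0.03, -0.015, -0.014], 0.042]
  ]
}}

```text
time: 23.85
tool_pos: [0.0574, 0.7568, 0.3841]
tcp_rot: [-88.5, 23.5, 1.8]
force: [-0.4, 0.3, -2.9]
opening: 0.0111
```

Call:
{"op": "drive_tool", "data": {
  "targets": [
    [0, [0.03, -0.014, -0.013], 0.042],
    [0, [0.031, -0.015, -0.012], 0.042],
    [0, [0.031, -0.014, -0.011], 0],
    [0, [0.034, 0.001, -0.033], 0],
    [0, [0.034, 0, -0.033], 0],
    [0, [0.035, 0.001, -0.033], 0],
    [0, [0.034, 0, -0.033], 0],
    [0, [0.035, 0.001, -0.033], 0]
  ]
}}

```text
time: 24.65
tool_pos: [0.3049, 0.5443, 0.3161]
tcp_rot: [-90.6, 23.6, -3.4]
force: [0.4, 0.3, -2.1]
opening: 0.0114
```

Call:
{"op": "drive_tool", "data": {
  "targets": [
    [0, [0.034, 0, -0.033], 0],
    [0, [0.035, 0.001, -0.033], 0],
    [0, [0.034, 0, -0.033], 0],
    [0, [0.03, 0.001, -0.029], 0],
    [0, [0.024, 0, -0.023], 0],
    [0, [0.017, 0, -0.016], 0],
    [0, [0.009, 0, -0.008], 0],
    [0, [0, 0, 0], 0]
  ]
}}

```text
time: 25.45
tool_pos: [0.4617, 0.3608, 0.2423]
tcp_rot: [-90.6, 23.6, -3.5]
force: [-1.1, 0.1, -3.1]
opening: 0.0115
```

Run:
```python
from place import *
from h import *
q=now();print(*info(q),*tinfo(q))
o,Rw=tray(q)
a=arm.capture('scene')[:,:,::-1].copy();b=arm.capture('top')[:,:,::-1].copy()
s=arm.camera_model('scene');t=arm.camera_model('top')
pts={'bk+':(.095,.064,.046),'bk-':(.095,-.064,.046),'lip+':(-.095,.064,.046),'lip-':(-.095,-.064,.046),'hf':(-.0325,0,.008),'hb':(.0675,0,.008),'lip0':(-.095,0,.012)}
for n,p in pts.items():
    print(n,'S',proj(s,o+Rw@np.array(p)).round(1),'T',proj(t,o+Rw@np.array(p)).round(1))
cv2.imwrite('pics/s8.png',a);cv2.imwrite('pics/t8.png',b)
crop(a,340,80,110,110,7,'pics/s8c.png');crop(b,200,130,100,110,7,'pics/t8c.png')
```

```text
[ 24.7  22.8  66.3  11.2 111.8  30.3] [0.457 0.361 0.244] tilt 23.6 az 178.1 tray [0.4538 0.3609 0.1567] yaw -3.2 pitch(lipdown) 4.9 roll -0.6
bk+ S [423.5 115.5] T [206.8 160.3]
bk- S [398.4 133.1] T [246.  162.1]
lip+ S [376.1  97.1] T [202.3 219.1]
lip- S [350.6 112.2] T [242.1 221.1]
hf S [378.1 120.8] T [226.5 201.4]
hb S [403.  131.5] T [228.6 171.4]
lip0 S [363.6 113.5] T [224.8 220.4]
```

View pics/s8c.png

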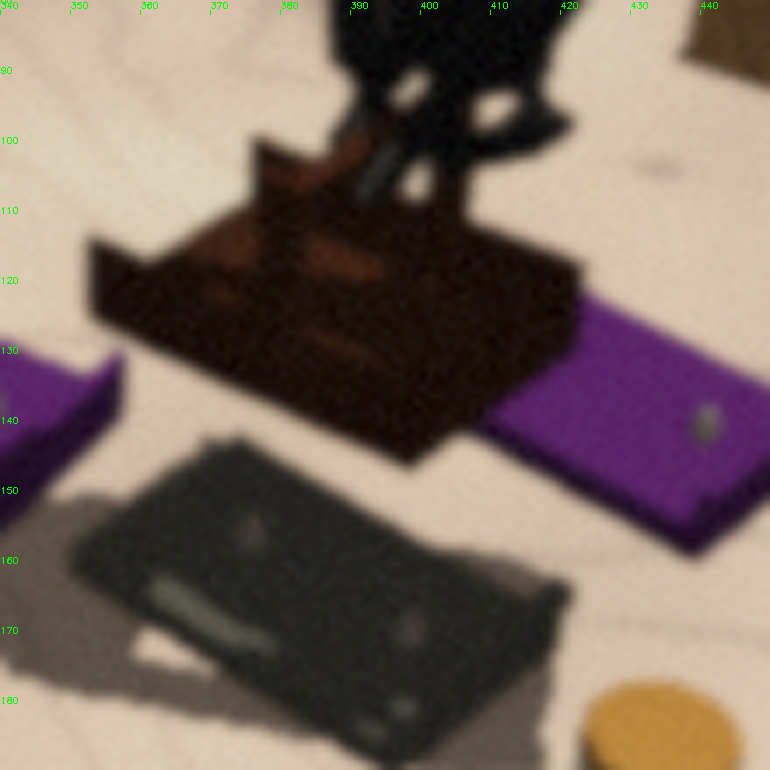

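View pics/t8c.png

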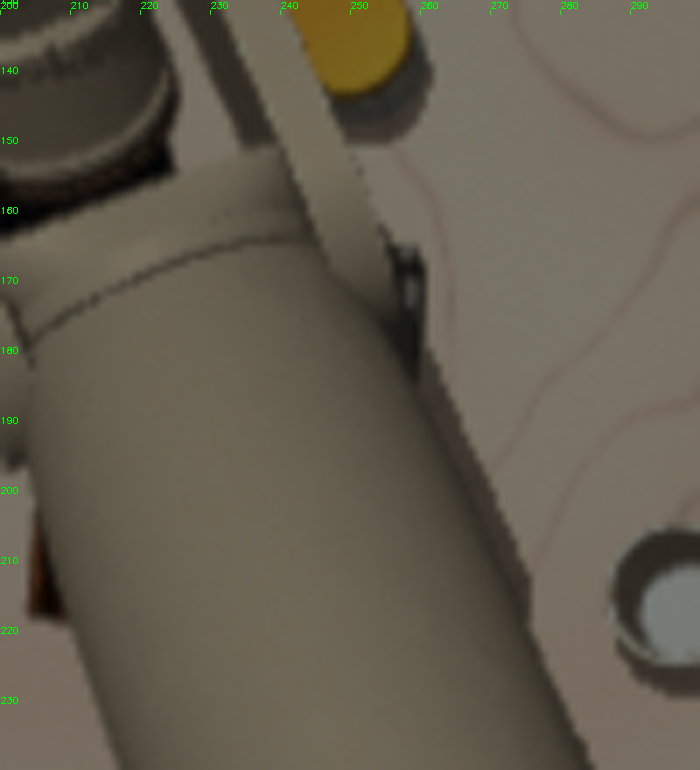

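```bash
cat > meas.py <<'E'
from place import *
from h import *
def mt():
    s=arm.state();p=np.array(s['tool_pos']);M=rot('xyz',s['tcp_rot']);Rw=M@RT
    return p,M,p+M@HO-Rw@HT,Rw,s
pts={'bk+':(.095,.064,.046),'bk-':(.095,-.064,.046),'lip+':(-.095,.064,.046),'lip-':(-.095,-.064,.046),'bk-0':(.095,-.064,0),'lip-0':(-.095,-.064,.0)}
def rep(goal):
    p,M,o,Rw,s=mt();print('t',s['time'],'tray',o.round(4),'yaw %.1f lipdown %.1f roll %.1f'%(np.degrees(np.arctan2(Rw[1,0],Rw[0,0])),np.degrees(np.arcsin(Rw[2,0])),np.degrees(np.arcsin(Rw[2,1]))),'F',s['force'])
    print('togo tool',(M.T@(np.array(goal)-o)).round(4))
    return o,Rw
if __name__=='__main__':
    o,Rw=rep([.4665,.3468,.085]);s=arm.camera_model('scene')
    for n,v in pts.items(): print(n,proj(s,o+Rw@np.array(v)).round(1))
E
python3 meas.py; python3 st.py | head -1
```

```text
t 25.55 tray [0.4571 0.3622 0.1558] yaw -3.1 lipdown 4.9 roll -0.5 F [ 0.13149703  0.33841    -2.05879058]
togo tool [ 0.0378  0.0609 -0.0142]
bk+ [424.6 115.9]
bk- [399.6 133.6]
lip+ [377.   97.5]
lip- [351.6 112.7]
bk-0 [398.6 146.4]
lip-0 [351.9 125. ]
25.55 [ 24.868  22.766  66.313  11.204 111.827  30.335] [0.461 0.362 0.243] [ 0.131  0.338 -2.059] 0.011218997661057356
```

Call:
{"op": "drive_tool", "data": {
  "targets": [
    [0, [0.004, 0.006, -0.002], 0],
    [0, [0.007, 0.012, -0.003], 0],
    [0, [0.008, 0.013, -0.003], 0],
    [0, [0.008, 0.013, -0.003], 0],
    [0, [0.006, 0.01, -0.002], 0],
    [0, [0.005, 0.007, -0.001], 0],
    [0, [0, 0, 0], 0],
    [0, [0, 0, 0], 0]
  ]
}}

```text
time: 26.35
tool_pos: [0.4707, 0.3467, 0.1717]
tcp_rot: [-90.6, 23.6, -3.3]
force: [0.3, 0.0, -2.5]
opening: 0.0111
```

Run:
```python
from meas import *
a=arm.capture('scene')[:,:,::-1].copy()
o,Rw=rep([.4665,.3468,.040]);s=arm.camera_model('scene')
for n,v in pts.items(): print(n,proj(s,o+Rw@np.array(v)).round(1))
crop(a,340,100,100,100,7,'pics/s9c.png')
```

```text
t 26.4 tray [0.4672 0.3467 0.0849] yaw -3.1 lipdown 4.9 roll -0.5 F [ 0.64013346 -0.48059564 -3.12715092]
togo tool [0.0173 0.0414 0.0005]
bk+ [420.9 137.7]
bk- [396.4 156. ]
lip+ [374.9 118.1]
lip- [350.2 133.9]
bk-0 [395.6 167.8]
lip-0 [350.4 145.4]
```

View pics/s9c.png

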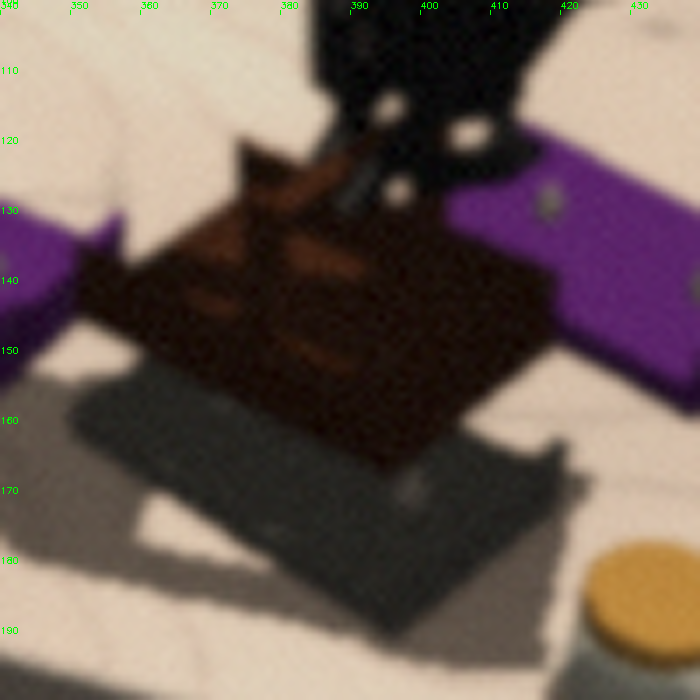

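Call:
{"op": "drive_tool", "data": {
  "targets": [
    [0, [0.002, 0.005, 0], 0],
    [0, [0.004, 0.009, 0], 0],
    [0, [0.004, 0.009, 0], 0],
    [0, [0.004, 0.009, 0], 0],
    [0, [0.003, 0.006, 0], 0],
    [0, [0.001, 0.003, 0], 0],
    [0, [0, 0, 0], 0],
    [0, [0, 0, 0], 0]
  ]
}}

```text
time: 27.2
tool_pos: [0.4707, 0.3463, 0.127]
tcp_rot: [-90.6, 23.6, -3.3]
force: [0.7, 0.3, -2.2]
opening: 0.0113
```

```bash
python3 -c "
from meas import *
rep([.4665,.3468,.031])"
```

```text
t 27.2 tray [0.4672 0.3462 0.0399] yaw -3.1 lipdown 4.9 roll -0.5 F [ 0.71756687  0.25507062 -2.19175858]
togo tool [0.0029 0.0084 0.0007]
```

Call:
{"op": "drive_tool", "data": {
  "targets": [
    [0, [0.0005, 0.002, 0.0005], 0],
    [0, [0.001, 0.002, 0], 0],
    [0, [0.0005, 0.002, 0], 0],
    [0, [0.0005, 0.002, 0], 0],
    [0, [0, 0.001, 0], 0],
    [0, [0, 0, 0], 0],
    [0, [0, 0, 0], 0],
    [0, [0, 0, 0], 0]
  ]
}}

```text
time: 28.0
tool_pos: [0.4693, 0.3467, 0.1176]
tcp_rot: [-90.6, 23.6, -3.3]
force: [0.7, 0.1, -3.0]
opening: 0.0113
```

Run:
```python
from meas import *
a=arm.capture('scene')[:,:,::-1].copy()
rep([.4665,.3468,.031])
crop(a,340,110,100,90,7,'pics/s10c.png')
```

```text
t 28.05 tray [0.4657 0.3466 0.0304] yaw -3.1 lipdown 4.9 roll -0.5 F [ 0.38853678  0.27138945 -2.57539171]
togo tool [ 0.0004 -0.0009  0.0002]
```

View pics/s10c.png

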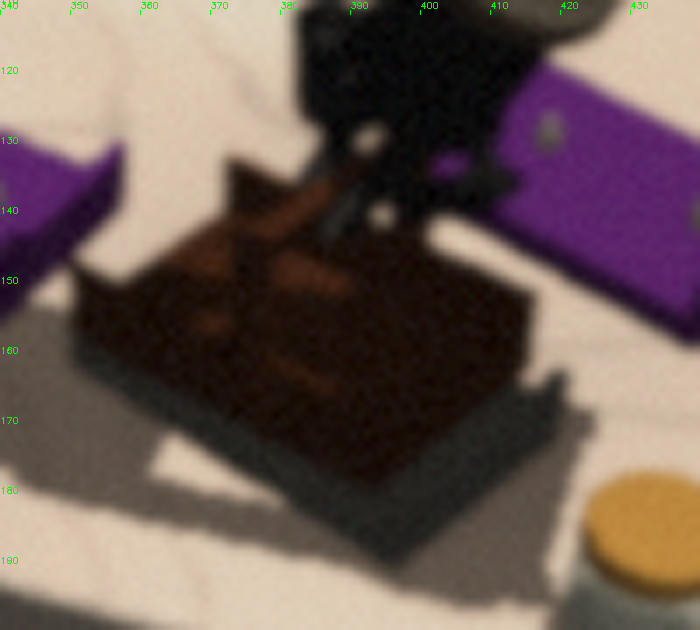

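Call:
{"op": "drive_tool", "data": {
  "targets": [
    [0, [0.0003, 0.001, 0], 0],
    [0, [0.0003, 0.001, 0], 0],
    [0, [0, 0, 0], 0],
    [18, [0, 0, 0], 0],
    [22, [0, 0, 0], 0],
    [30, [0, 0, 0], 0],
    [50, [0, 0, 0], 0],
    [100, [0, 0, 0], 0]
  ]
}}

```text
time: 28.85
tool_pos: [0.4689, 0.3467, 0.1153]
tcp_rot: [-90.6, 23.6, -3.3]
force: [-0.4, 0.4, 0.3]
opening: 0.0536
```

Call:
{"op": "drive_tool", "data": {
  "targets": [
    [100, [0, 0, 0], 0],
    [100, [0, 0, 0], 0],
    [100, [0, 0, 0], 0],
    [100, [0, 0, 0], 0],
    [100, [0, 0, 0], 0],
    [100, [0, 0, 0], 0],
    [100, [0, 0, 0], 0],
    [100, [0, 0, 0], 0]
  ]
}}

```text
time: 29.65
tool_pos: [0.4691, 0.3467, 0.1153]
tcp_rot: [-90.6, 23.6, -3.3]
force: [0.8, 0.3, 0.3]
opening: 0.0854
```

```bash
python3 - <<'E'
from meas import *
a=arm.capture('scene')[:,:,::-1].copy()
crop(a,340,110,100,90,7,'pics/s11c.png')
Rw=rot('z',-3.4);o=np.array([.4665,.3468,.022]);s=arm.camera_model('scene')
for n,v in pts.items(): print(n,proj(s,o+Rw@np.array(v)).round(1))
E
python3 st.py|head -1
```

```text
bk+ [418.1 155.2]
bk- [394.3 173.8]
lip+ [374.3 131.1]
lip- [350.2 147.2]
bk-0 [392.6 184.1]
lip-0 [349.7 157.5]
29.7 [23.402 26.44  76.107  9.954 98.874 26.293] [0.469 0.347 0.115] [-0.012  0.257  0.146] 0.08503916705195726
```

View pics/s11c.png

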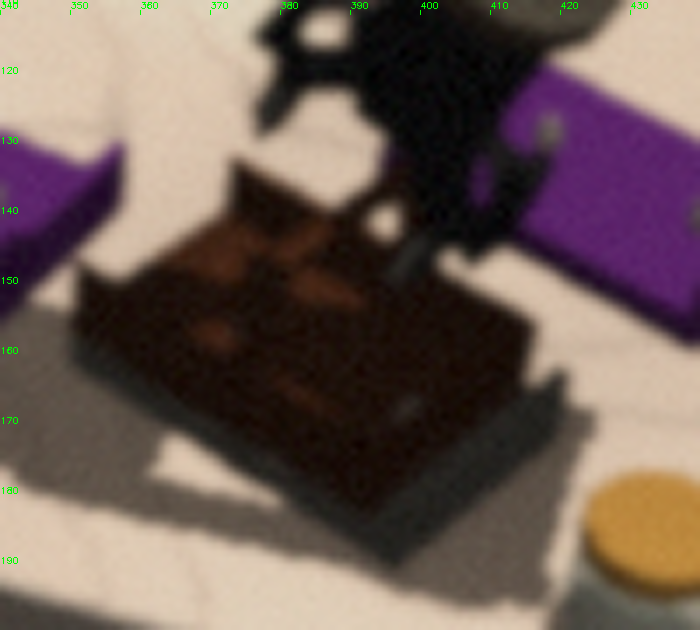

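Call:
{"op": "drive_tool", "data": {
  "targets": [
    [100, [0, -0.008, 0], 0],
    [100, [0, -0.015, 0], 0],
    [100, [0, -0.02, 0], 0],
    [100, [0, -0.025, 0], 0],
    [100, [0, -0.03, 0], 0],
    [100, [0, -0.035, 0], 0],
    [100, [0, -0.035, 0], 0],
    [100, [0, -0.02, 0], 0]
  ]
}}

```text
time: 30.5
tool_pos: [0.5453, 0.344, 0.2908]
tcp_rot: [-90.5, 23.4, -3.3]
force: [0.4, 0.7, 0.8]
opening: 0.0856
```

```bash
python3 - <<'E'
from meas import *
a=arm.capture('scene')[:,:,::-1].copy();w=arm.capture('wrist')[:,:,::-1].copy()
crop(a,340,110,100,90,7,'pics/s12c.png');cv2.imwrite('pics/s12.png',a);cv2.imwrite('pics/w12.png',w)
E
python3 st.py|head -1
```

```text
30.6 [ 20.906  30.981  49.116  10.442 121.169  27.875] [0.546 0.344 0.29 ] [-0.429 -0.483 -0.294] 0.085453547122003
```

View pics/s12c.png

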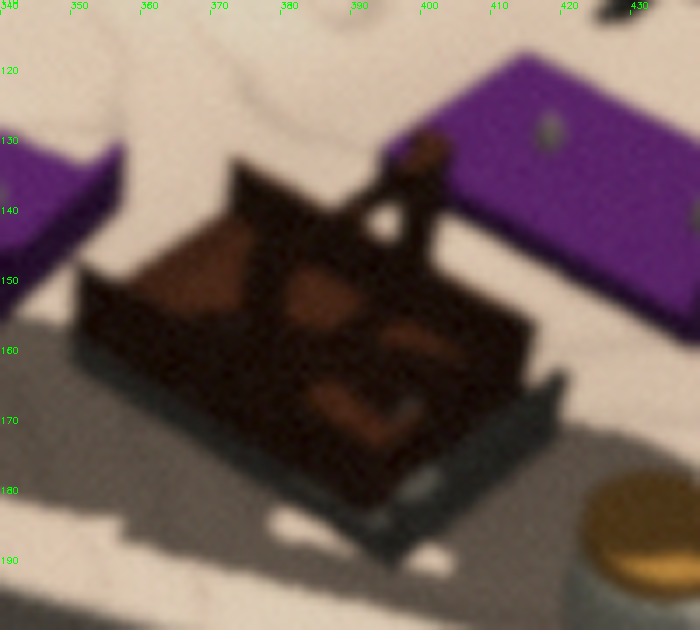

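View pics/w12.png

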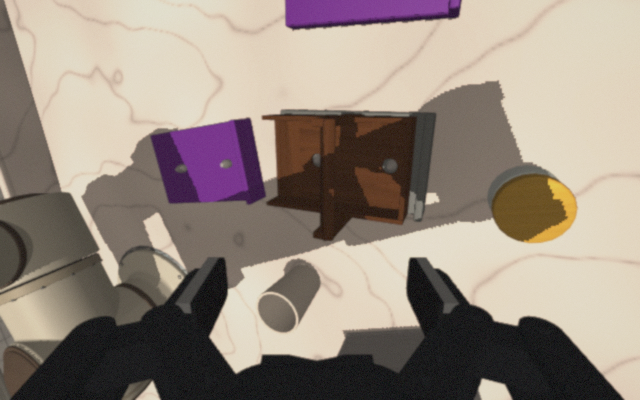

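View pics/s12.png

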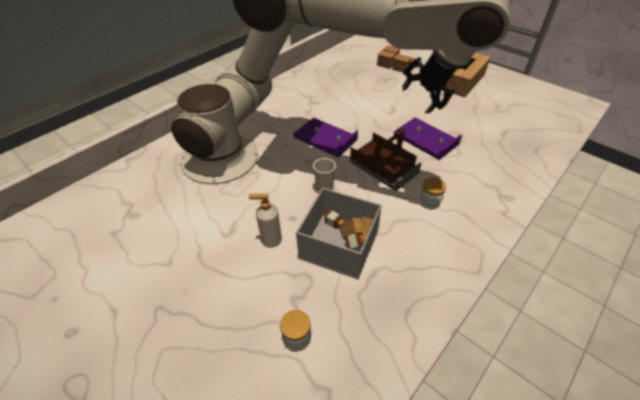

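The wrist view shows both pegs up through the drain holes, at (317,158) and (390,165). The tray is parallel to the stand, with its back wall by the rail. All four pieces are in the bin and the bystanders look unmoved, so I'll hand in.

```bash
python3 -c "
from station import arm
print(arm.job_done(), arm.state()['time'])"
```

```text
the job is handed in; nothing more can be done
the job is handed in; nothing more can be done
```

The job is done and handed in at about 30.6 s, inside the 58 s limit. All four pieces are in the bin and the empty tray is seated on the grey stand.

- **Tilting the tool:** The moves only allow a turn about the finger axis. To match the canted handle I pushed the arm against its reach limits, where it compromises on orientation. That tilted the gripper about 28°.
- **Pouring:** I picked the tray up level by its handle and carried it over the bin. A half spin about the tilted tool axis then emptied it. The pictures show both cartons and both bottles in the bin, and the tray looked empty.
- **Placing:** I set the gripper's angle again the same way, at 23.6° instead of 28.5°. The tray therefore went down with its lip about 5° low, and it dropped flat when I let go.
- **Last checks:**
  - Both pegs show through the drain holes in the wrist picture, and the back wall is by the rail.
  - The tray's visible corners in the scene picture lie within about 1 to 3 pixels of where a fully seated tray should appear. I judged it level and fully down from that.
  - The gripper is clear of everything, and the pump bottle, jars and tumbler look unmoved by eye.
- **Disagreements:** My fitted arm model was 4 to 5 mm off the reported tool position near the stand, so I used the reported position for the final placing. First rough camera estimates of the tray and stand differed by about 10 mm. A combined fit of both cameras on the stand then agreed within 1 mm.

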